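# Load the mower tune-up tray, tall parts last

## Robot

A 7-joint arm with a two-finger parallel gripper is mounted at the origin on the work surface. World frame = base frame: x ahead of the robot, y to its left, z up, the work surface at z = 0. Lengths are in mm, angles in rad, forces in N, time in s.
With the tool pointing down it reaches from about 425 to 950 mm from the base axis. Payload 4.7 kg.
Tool frame: the origin (TCP) lies at the very end of the fingers, on their centre line; the grasp point (between the pads) lies 19 mm behind it; z points along the fingers, y is the line along which they close (so a half turn about z gives the same grasp; the last joint's range is limited). The gripper opens to 85 mm and grips with 20 to 120 N. Pads are 22 mm wide; open, the fingers measure 114 mm over their backs; the gripper's body (76 mm by 85 mm) begins 54 mm behind the grasp point. The pads swing forward as they close: fully open they stand 13 mm farther back than shut.
Start: joints at [1.251, 0.469, -0.049, 1.532, 0.024, 1.141, -0.082], TCP at [193.584, -646.666, 196.735] pointing down, gripper open.
Joint ranges: [-2.59, 2.59], [-0.33, 1.99], [-1.39, 1.29], [0.1, 2.45], [-1.04, 4.18], [0.21, 1.99], [-2.66, 2.66]. Speed limits (rad/s): [2.57, 2.57, 3.14, 3.14, 3.14, 3.14, 3.14].

## Interface

Orientations are given as a unit quaternion [w, x, y, z].
In Python, from bench import bot gives the robot as it stands.
- The arm moves only by the tool send_rows, never from a script. Its argument "targets" is a list of rows, each an object with "travel": the shift along the tool's x, y, z in cm, a list of three; "rot": the turn, a rotation vector about the tool's x, y, z in degrees, a list of three; "grip": the closure in counts, from 0 (fully open) to 255 (shut). In form: [{"travel": [tx, ty, tz], "rot": [rx, ry, rz], "grip": grip}, ...]. A call has 1 to 20 rows; each row shifts and turns the commanded pose from where the row before left it, along the tool's axes as they then stand; what a row does not reach is not made up. A row lasts 1/12 s, in which the tool goes at most 41.7 mm and 7.16 degrees, less where a joint would pass 70% of its speed; a pose out of reach is approached as far as the arm can. A call with a gripper value outside its range is refused whole. The fingers move at their own pace and stop on an object; the grip force is fixed at half the most. Time passes only in rows, so rows that do not move let the fingers close. It gives the time, the measured TCP pose, the force, the opening and the grip force at its end, in the units of the state.
- bot.observe(): the state, without advancing time (a new reading comes with each control period).
- bot.get_image(name): name is "scene" or "top" or "wrist"; returns a dict with "color" (400x640x3 uint8, blue, green, red), "fx", "fy", "cx", "cy" (pixels), "dist_coeffs" ([k1, k2, p1, p2, k3] as OpenCV has them; the pictures are not rectified), "camera_from_world" (4x4, takes a point from world to camera coordinates). Camera axes: x right, y down, z forward; pixel columns grow to the right and rows downward; lengths in mm; the calibration is good to about 2 mm. A picture is of the moment at which its call begins. There is no depth.
- bot.hand_in(): hands the job in; it is judged then, once.
The state is a dict: "time_s": time; "joint_pos": joint angles; "qvel": joint speeds; "joint_torque": joint torques, N m; "position": TCP position; "eef_rot": TCP orientation; "contact_force": force on the tool from outside, world axes, zero at the start; "torque": the same for the moment, N m; "width": finger opening in mm; "grip_force": force on a finger pad.
Only numpy, scipy, OpenCV 4.12 (cv2) and the standard library are available. Lean on these libraries where they do the work, as an engineer would, in place of code of your own. Each camera call takes 0.05 s, during which the arm holds its last target. There are 200 camera calls.

## Task

Pack the tray for the mower tune-up: the flat pleated air filter, the long plug socket, the oil bottle and the can of spray cleaner (the one with the bare nozzle) each go into the pocket shaped for them, standing upright on its floor, the filter lying flat. Put in the two low parts, filter and socket, first, and only then the tall bottle and can, so that nothing stands in the way of your hand. The short socket and the capped paint can are not part of the kit: leave them where they stand.

Things in the scene. Friction and masses are not known exactly. Their poses are not given: they have to be found in the camera images.
- air_filter: Panel air filter lying flat: black plastic frame with off-white paper pleats in it, a block 56 (its x) x 100 (its y) x 34 mm high, 0.1 kg. Grip it across its 56 mm sides (along its x); held no lower than 18 mm above its underside, the fingertips stay clear of the tray's rim and inserts. Origin: centre of its underside, z up.
- plug_socket: Long steel spark-plug socket standing on end: 27 mm diameter, 66 mm high, with a hexagon around its upper end; 0.15 kg. Origin: centre of its underside, z up its own axis.
- oil_bottle: White plastic oil bottle, flat-sided, standing: body 36 (its x) x 62 (its y) mm with straight sides up to about 105 mm, then sloping shoulders and a black 28 mm screw cap, 148 mm high in all; about 0.24 kg. Grip it across its 36 mm sides (along its x). Origin: centre of its underside, z up its own axis.
- cleaner_can: Spray can of cleaner without a cap, standing: 53 mm diameter, straight wall up to 148 mm, then a metal cone and a small bare white nozzle, 180 mm high in all; about 0.26 kg. Origin: centre of its underside, z up its own axis.
- short_socket: Look-alike, to be left alone: ordinary short steel socket standing on end, 29 mm diameter, 36 mm high. Origin: centre of its underside, z up its own axis.
- paint_can: Look-alike, to be left alone: paint spray can of the same 53 mm diameter and 180 mm height, but its top 44 mm are a white flat-topped cap almost as wide as the can. Origin: centre of its underside, z up its own axis.
- pocket_filter: Place of the air filter: large rectangular pocket, 78 (x) x 122 (y) mm, in the middle of a fixed grey plastic insert 90 (x) x 134 (y) x 20 mm high. The four inserts lie side by side, two by two, in any order, in a black tray with its rim flush with their tops. Origin: centre of the insert's underside, 3 mm above the table; pocket floor 4 mm, insert top 20 mm above it.
- pocket_socket: Place of the long socket: small round pocket, 50 mm diameter, in the middle of a grey insert like that of pocket_filter. Origin: centre of the insert's underside, 3 mm above the table; pocket floor 4 mm, insert top 20 mm above it.
- pocket_bottle: Place of the oil bottle: smaller rectangular pocket, 60 (x) x 86 (y) mm, in the middle of a grey insert like that of pocket_filter. Origin: centre of the insert's underside, 3 mm above the table; pocket floor 4 mm, insert top 20 mm above it.
- pocket_can: Place of the cleaner can: large round pocket, 75 mm diameter, in the middle of a grey insert like that of pocket_filter. Origin: centre of the insert's underside, 3 mm above the table; pocket floor 4 mm, insert top 20 mm above it.
There are look-alikes about, which are no part of the job. Leave any orange look-alike of the oil_bottle alone.

How it is judged:
By the outcome, as a careful person would: the job done as asked, in the order asked, and still so for the second after the job is handed in, with the robot touching nothing.
It also fails if it takes over 120 s, if anything falls off the work surface, if the arm or the gripper's body presses on something with over 40 N, if the wrist force passes 120 N, or if a joint passes its speed limit or range.

## Working session

There is one attempt and no reset: what is moved stays moved. The work goes in short steps, Python scripts to look and compute and a tool call to move; the robot and the scene stay as the last step left them, time stands still between calls to the robot, and variables do not carry over. Pictures are saved under pics/ and viewed, at most 14 in all, crops included, and the job is handed in when it is done.

Besides the shell and the picture viewer there is one more tool, called after "Emit:" by a JSON object that holds its "name" and its "arguments", one argument or row to a line. send_rows: Moves the arm, as the interface text tells. Its arguments: {"type":"object","properties":{"targets":{"type":"array"}},"required":["targets"]}

```bash
ls; mkdir -p pics; python3 - <<'E'
from bench import bot
import cv2,pickle,numpy as np
o=bot.observe(); print({k:np.round(o[k],3) for k in('time_s','position','eef_rot','width','contact_force')})
d={}
for n in('scene','top'):
    im=bot.get_image(n); d[n]=im; cv2.imwrite(f'pics/{n}0.png',im['color'])
    T=np.array(im['camera_from_world']); print(n,im['fx'],im['dist_coeffs'],np.round(-T[:3,:3].T@T[:3,3]),np.round(T[:3,:3],2).tolist())
pickle.dump(d,open('d0.pkl','wb'))
E
```

```text
pics
{'time_s': np.float64(0.0), 'position': array([ 193.356, -646.034,  195.653]), 'eef_rot': array([-0.001,  0.989,  0.145, -0.   ]), 'width': np.float64(85.21), 'contact_force': array([ 0.518, -0.409, -0.339])}
scene 420.7523929851588 [-0.10583059  0.          0.          0.          0.        ] [1159. -422.  783.] [[0.49, 0.87, 0.0], [0.64, -0.36, -0.68], [-0.59, 0.33, -0.74]]
top 397.5840607208329 [0.02295477 0.         0.         0.         0.        ] [411. -98. 965.] [[-0.02, -1.0, -0.02], [-0.99, 0.02, -0.16], [0.16, 0.02, -0.99]]
```

View pics/scene0.png

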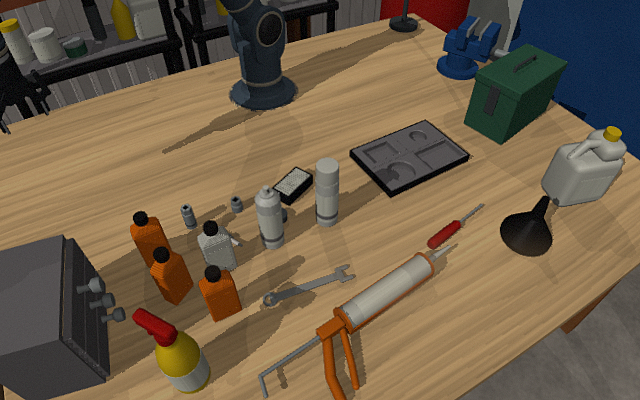

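View pics/top0.png

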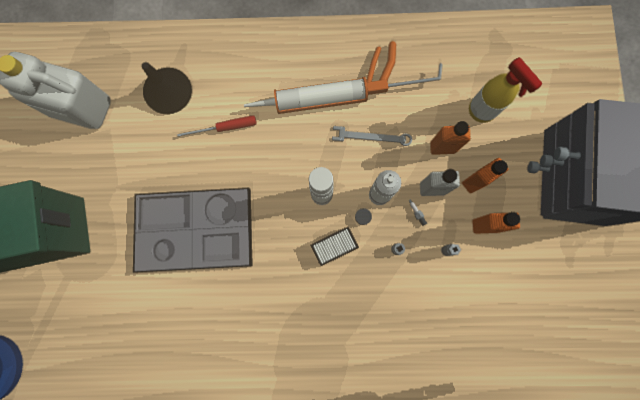

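The top view shows the tray: filter pocket (164,212), can pocket (220,209), socket pocket (164,250), bottle pocket (221,247).

Candidates in the top view:
- **Cans:** nozzle can (386,187), capped can (320,185).
- **Sockets:** (451,250) and (398,249). The one at (451,250) looks taller in the scene view at (189,215).
- **Bottles:** white (440,182). The orange ones at (450,138), (485,175) and (496,222) are decoys.
- **Filter:** (335,246).

I'll check these in close crops.

```bash
cat > h.py <<'E'
import numpy as np,cv2,pickle
def ray(im,px):
    K=np.array([[im['fx'],0,im['cx']],[0,im['fy'],im['cy']],[0,0,1]])
    u=cv2.undistortPoints(np.array(px,float).reshape(-1,1,2),K,np.array(im['dist_coeffs'])).reshape(-1,2)
    T=np.array(im['camera_from_world']);R=T[:3,:3]
    return -R.T@T[:3,3],np.c_[u,np.ones(len(u))]@R
def plane(im,px,z):
    c,d=ray(im,px); return c+d*((z-c[2])/d[:,2])[:,None]
def proj(im,P):
    T=np.array(im['camera_from_world']);K=np.array([[im['fx'],0,im['cx']],[0,im['fy'],im['cy']],[0,0,1]])
    return cv2.projectPoints(np.array(P,float).reshape(-1,1,3),cv2.Rodrigues(T[:3,:3])[0],T[:3,3],K,np.array(im['dist_coeffs']))[0].reshape(-1,2)
def crop(img,x0,y0,w,h,s,name):
    cv2.imwrite(name,cv2.resize(img[y0:y0+h,x0:x0+w],None,fx=s,fy=s,interpolation=cv2.INTER_CUBIC))
E
python3 - <<'E'
from h import *
d=pickle.load(open('d0.pkl','rb'))
crop(d['top']['color'],295,125,200,145,4,'pics/c1.png')
crop(d['scene']['color'],125,145,220,150,3.6,'pics/c2.png')
crop(d['top']['color'],125,180,135,95,5,'pics/c3.png')
E
```

```text
(no output)
```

View pics/c1.png

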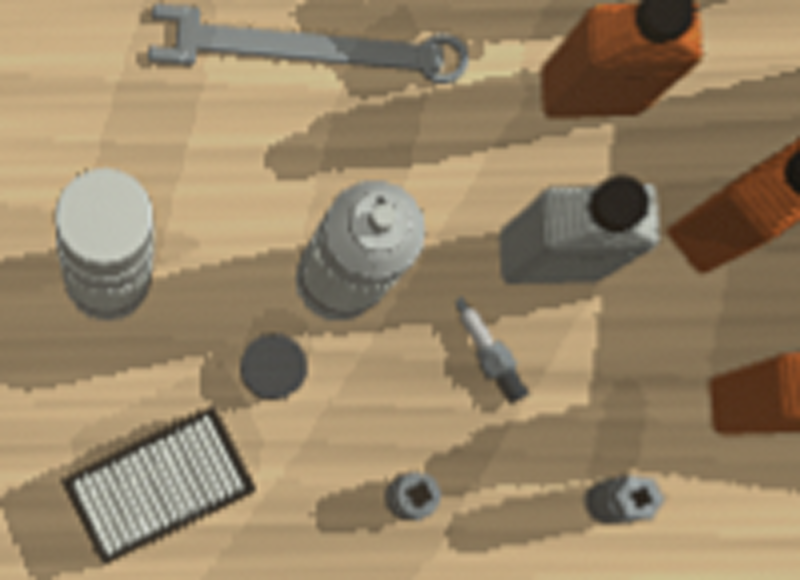

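View pics/c2.png

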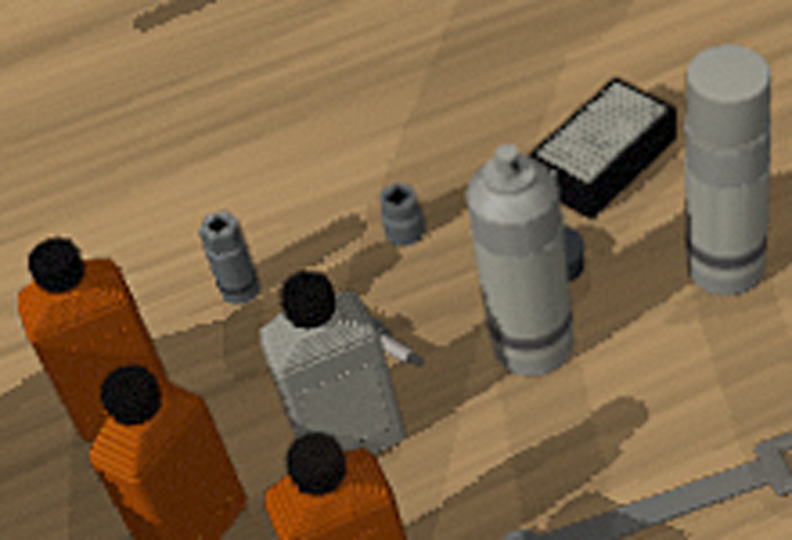

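View pics/c3.png

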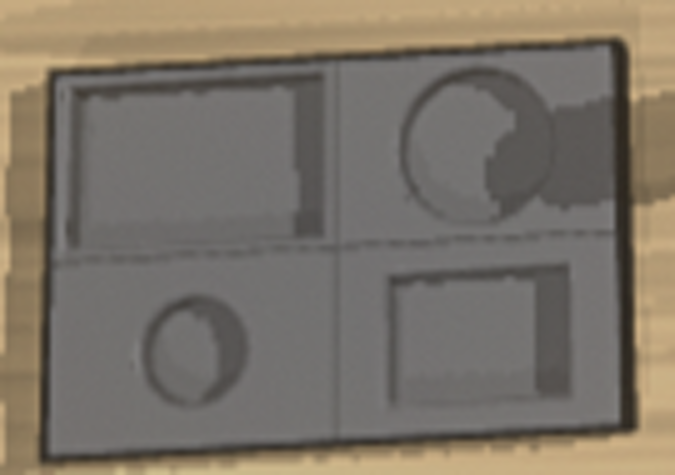

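The crops confirm the choice. Long socket: top view (455,249), the taller one with the hexagon. Cleaner can: bare nozzle at (390,179). Bottle: white with black cap at (450,176). Filter: (335,246). A dark hockey-puck disc (363,216) and a small tool (417,212) lie nearby. Measuring now.

```bash
python3 - <<'E'
from h import *
d=pickle.load(open('d0.pkl','rb'));t,s=d['top'],d['scene']
np.set_printoptions(precision=1,suppress=True)
def c1(p): return (np.array(p,float)+.5)/4-.5+[295,125]
def c2(p): return (np.array(p,float)+.5)/3.6-.5+[125,145]
def c3(p): return (np.array(p,float)+.5)/5-.5+[125,180]
def tri(a,b):
    c,u=ray(t,[a]);e,v=ray(s,[b]);u=u[0]/np.linalg.norm(u);v=v[0]/np.linalg.norm(v)
    k=np.linalg.lstsq(np.c_[u,-v],e-c,rcond=None)[0];p,q=c+k[0]*u,e+k[1]*v
    return (p+q)/2,np.linalg.norm(p-q)
F=plane(t,c1([(67,480),(212,408),(255,490),(107,562)]),34);print('filter top',F[:,:2].tolist(),F.mean(0))
Fs=plane(s,c2([(534,155),(616,80),(677,115),(594,190)]),34);print('filter scene',Fs[:,:2].tolist(),Fs.mean(0))
print('nozzle',tri(c1((380,213)),c2((507,155))),plane(t,[c1((380,213))],180))
print('sock',tri(c1((640,497)),c2((219,223))),plane(t,[c1((640,497))],66),plane(s,[c2((219,223))],66))
print('short',plane(t,[c1((419,493))],36))
print('cap',tri(c1((620,203)),c2((308,293))),plane(t,[c1((620,203))],148))
print('bottle bottom edge',plane(t,c1([(503,280),(607,282)]),0),plane(s,c2([(402,437),(313,455)]),0))
print('paint',plane(t,[c1((105,217))],180),'puck',plane(t,[c1((273,365))],20))
for n,z,p in(('tray',23,[(52,73),(612,43),(630,428),(45,460)]),('fil',23,[(70,88),(325,75),(325,238),(66,252)]),('can',23,[(478,146)]),('sock',23,[(195,351)]),('bot',23,[(388,277),(569,264),(571,397),(389,409)]),('mid',23,[(336,245)])):
    P=plane(t,c3(p),z);print(n,P[:,:2].tolist(),P.mean(0))
print('tool rot yaw etc')
# orange bottles & dark wood extents
hsv=cv2.cvtColor(t['color'],cv2.COLOR_BGR2HSV);m=cv2.inRange(hsv,(3,170,60),(14,255,255))
for c in cv2.findContours(m,0,2)[0]:
    if cv2.contourArea(c)>150:
        print('orange',cv2.boundingRect(c))
E
```

```text
filter top [[464.79774737566055, -66.38985956698218], [505.18152176939736, -152.1186573331855], [456.91896306579065, -175.5559267913807], [417.19758415953874, -88.75760739032535]] [ 461.  -120.7   34. ]
filter scene [[462.8770507973493, -172.5167505476206], [422.7499561302661, -88.85955434518968], [476.2539454905385, -67.4821740937603], [512.7511970645287, -150.8513714269726]] [ 468.7 -119.9   34. ]
nozzle (array([ 587.7, -232.4,  176. ]), np.float64(1.5908973084002103)) [[ 587.1 -231.   180. ]]
sock (array([ 447.8, -386. ,   65.2]), np.float64(0.9902128361654712)) [[ 447.6 -386.2   66. ]] [[ 448.9 -385.6   66. ]]
short [[ 453.4 -269.8   36. ]]
cap (array([ 598.2, -362. ,  142.2]), np.float64(1.7783654168467005)) [[ 596.7 -361.   148. ]]
bottle bottom edge [[ 583.7 -334.4    0. ]
 [ 581.  -397.3    0. ]] [[ 612.4 -334.4    0. ]
 [ 598.4 -387.6    0. ]]
paint [[588.3 -92.6 180. ]] puck [[ 531.6 -190.1   20. ]]
tray [[595.8572970883175, 359.4675206042525], [604.6887604285969, 87.86687820723361], [420.2283820365469, 77.37684284015324], [411.06286161332434, 351.96655762678864]] [508.  219.2  23. ]
fil [[588.2739373241063, 350.33133025758156], [591.9727218173236, 226.94212782425564], [512.7375330238161, 224.20539851809946], [508.6901065723548, 347.79379602332097]] [550.4 287.3  23. ]
can [[555.5958060054517, 151.93842486976206]] [555.6 151.9  23. ]
sock [[460.37691384557445, 283.9455299882326]] [460.4 283.9  23. ]
bot [[493.4666936263174, 193.48390842706783], [497.85307047971196, 107.24108544730788], [435.1726727410061, 105.35576115326137], [431.3186234208556, 191.1151173159916]] [464.5 149.3  23. ]
mid [[509.2714367808974, 218.8238018372769]] [509.3 218.8  23. ]
tool rot yaw etc
orange (473, 213, 47, 20)
orange (463, 158, 39, 35)
orange (442, 126, 28, 26)
orange (507, 60, 28, 30)
orange (364, 42, 32, 50)
```

```bash
cat > go.py <<'E'
# python3 go.py x y z yaw : prints rot (deg, first) and travel (cm, after it) in tool axes
import sys,numpy as np
from scipy.spatial.transform import Rotation as R
from bench import bot
x,y,z,psi=map(float,sys.argv[1:5]);o=bot.observe()
q=np.array(o['eef_rot']);Rc=R.from_quat(q[[1,2,3,0]])
a=np.radians(psi);Rt=R.from_matrix(np.array([[np.cos(a),np.sin(a),0],[np.sin(a),-np.cos(a),0],[0,0,-1.]]))
print('t',round(o['time_s'],2),'pos',np.round(o['position'],1),'w',round(o['width'],1),'F',np.round(o['contact_force'],1))
print('rot',np.round((Rc.inv()*Rt).as_rotvec(degrees=True),1),'travel',np.round(Rt.inv().apply(np.array([x,y,z])-o['position'])/10,2),'travel(no rot)',np.round(Rc.inv().apply(np.array([x,y,z])-o['position'])/10,2))
E
python3 go.py 463 -121 196 115
```

```text
t 0.1 pos [ 193.4 -646.1  195.8] w 85.6 F [ 0.4  0.4 -0.2]
rot [ -0.1  -0.1 -98.3] travel [ 3.620e+01  4.663e+01 -2.000e-02] travel(no rot) [ 40.89 -42.57   0.05]
```

Emit:
{"name": "send_rows", "arguments": {
  "targets": [
    {"travel": [0, 0, 0], "rot": [0, 0, -7], "grip": 0},
    {"travel": [0, 0, 0], "rot": [0, 0, -7], "grip": 0},
    {"travel": [0, 0, 0], "rot": [0, 0, -7], "grip": 0},
    {"travel": [0, 0, 0], "rot": [0, 0, -7], "grip": 0},
    {"travel": [0, 0, 0], "rot": [0, 0, -7], "grip": 0},
    {"travel": [0, 0, 0], "rot": [0, 0, -7], "grip": 0},
    {"travel": [0, 0, 0], "rot": [0, 0, -7], "grip": 0},
    {"travel": [0, 0, 0], "rot": [0, 0, -7], "grip": 0},
    {"travel": [0, 0, 0], "rot": [0, 0, -7], "grip": 0},
    {"travel": [0, 0, 0], "rot": [0, 0, -7], "grip": 0},
    {"travel": [0, 0, 0], "rot": [0, 0, -7], "grip": 0},
    {"travel": [0, 0, 0], "rot": [0, 0, -7], "grip": 0},
    {"travel": [0, 0, 0], "rot": [0, 0, -7], "grip": 0},
    {"travel": [0, 0, 0], "rot": [0, 0, -7], "grip": 0}
  ]
}}

```text
time_s: 1.27
position: [193.3, -646.3, 196.1]
eef_rot: [-0.0, 0.537, 0.843, 0.0]
contact_force: [-0.0, 0.2, -0.3]
width: 85.4
grip_force: 0.0
```

Emit:
{"name": "send_rows", "arguments": {
  "targets": [
    {"travel": [2, 2.6, 0], "rot": [0, 0, 0], "grip": 0},
    {"travel": [2, 2.6, 0], "rot": [0, 0, 0], "grip": 0},
    {"travel": [2, 2.6, 0], "rot": [0, 0, 0], "grip": 0},
    {"travel": [2, 2.6, 0], "rot": [0, 0, 0], "grip": 0},
    {"travel": [2, 2.6, 0], "rot": [0, 0, 0], "grip": 0},
    {"travel": [2, 2.6, 0], "rot": [0, 0, 0], "grip": 0},
    {"travel": [2, 2.6, 0], "rot": [0, 0, 0], "grip": 0},
    {"travel": [2, 2.6, 0], "rot": [0, 0, 0], "grip": 0},
    {"travel": [2, 2.6, 0], "rot": [0, 0, 0], "grip": 0},
    {"travel": [2, 2.6, 0], "rot": [0, 0, 0], "grip": 0},
    {"travel": [2, 2.6, 0], "rot": [0, 0, 0], "grip": 0},
    {"travel": [2, 2.6, 0], "rot": [0, 0, 0], "grip": 0},
    {"travel": [2, 2.6, 0], "rot": [0, 0, 0], "grip": 0},
    {"travel": [2, 2.6, 0], "rot": [0, 0, 0], "grip": 0},
    {"travel": [2, 2.6, 0], "rot": [0, 0, 0], "grip": 0},
    {"travel": [2, 2.6, 0], "rot": [0, 0, 0], "grip": 0},
    {"travel": [2, 2.6, 0], "rot": [0, 0, 0], "grip": 0},
    {"travel": [2, 2.6, 0], "rot": [0, 0, 0], "grip": 0},
    {"travel": [0, 0, 0], "rot": [0, 0, 0], "grip": 0},
    {"travel": [0, 0, 0], "rot": [0, 0, 0], "grip": 0}
  ]
}}

```text
time_s: 2.93
position: [469.1, -122.2, 196.6]
eef_rot: [-0.0, 0.538, 0.843, 0.0]
contact_force: [-0.2, -0.7, -0.1]
width: 85.2
grip_force: 0.0
```

```bash
python3 - <<'E'
from h import *
from bench import bot
im=bot.get_image('wrist');cv2.imwrite('pics/w1.png',im['color']);pickle.dump(im,open('w1.pkl','wb'))
print(bot.observe()['position'])
E
```

```text
[ 468.39808976 -123.9610469   196.39439063]
```

View pics/w1.png

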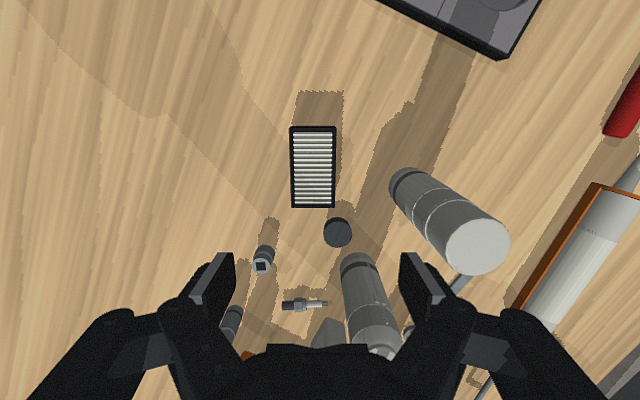

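The wrist view shows the filter square to the gripper, with top corners at about (290,127), (336,127), (335,207), (292,207).

```bash
python3 - <<'E'
from h import *
im=pickle.load(open('w1.pkl','rb'))
g=cv2.cvtColor(im['color'],cv2.COLOR_BGR2HSV);roi=np.zeros(g.shape[:2],np.uint8)
m=cv2.inRange(g,(0,0,0),(180,255,45));roi[115:215,280:350]=255
# frame (dark) union pleats
w=cv2.inRange(g,(0,0,60),(180,60,255));M=(m|w)&roi
c=max(cv2.findContours(M,0,2)[0],key=cv2.contourArea);r=cv2.minAreaRect(c);print(r)
P=plane(im,cv2.boxPoints(r),34);print(P[:,:2].round(1).tolist(),P.mean(0).round(1))
for a in range(4):
    v=P[(a+1)%4]-P[a];print(round(np.linalg.norm(v),1),round(np.degrees(np.arctan2(v[1],v[0])),1))
Q=plane(im,[(290,127),(336,127),(335,207),(292,207)],34);print(Q.mean(0))
E
python3 go.py 462 -121 60 115.2
```

```text
((311.9999694824219, 166.5), (45.99999237060547, 80.99998474121094), -0.0)
[[454.2, -175.4], [414.9, -83.7], [463.2, -61.3], [507.0, -150.8]] [ 459.8 -117.8   34. ]
99.7 113.2
53.3 25.0
99.7 -63.9
58.3 -155.0
[ 461.44000917 -117.66137387   34.        ]
t 2.98 pos [ 468.4 -124.   196.4] w 85.1 F [-0.7 -1.2  1. ]
rot [-0.  -0.  -0.5] travel [ 0.54 -0.45 13.64] travel(no rot) [ 0.53 -0.45 13.64]
```

```bash
python3 go.py 461 -119.5 18 115
```

```text
t 2.98 pos [ 468.4 -124.   196.4] w 85.1 F [-0.7 -1.2  1. ]
rot [-0.  -0.  -0.3] travel [ 0.72 -0.48 17.84] travel(no rot) [ 0.71 -0.47 17.84]
```

Emit:
{"name": "send_rows", "arguments": {
  "targets": [
    {"travel": [0.7, -0.5, 2], "rot": [0, 0, 0], "grip": 0},
    {"travel": [0, 0, 3], "rot": [0, 0, 0], "grip": 0},
    {"travel": [0, 0, 3], "rot": [0, 0, 0], "grip": 0},
    {"travel": [0, 0, 3], "rot": [0, 0, 0], "grip": 0},
    {"travel": [0, 0, 3], "rot": [0, 0, 0], "grip": 0},
    {"travel": [0, 0, 2], "rot": [0, 0, 0], "grip": 0},
    {"travel": [0, 0, 1], "rot": [0, 0, 0], "grip": 0},
    {"travel": [0, 0, 0.8], "rot": [0, 0, 0], "grip": 0},
    {"travel": [0, 0, 0], "rot": [0, 0, 0], "grip": 0},
    {"travel": [0, 0, 0], "rot": [0, 0, 0], "grip": 120},
    {"travel": [0, 0, 0], "rot": [0, 0, 0], "grip": 160},
    {"travel": [0, 0, 0], "rot": [0, 0, 0], "grip": 160},
    {"travel": [0, 0, 0], "rot": [0, 0, 0], "grip": 160},
    {"travel": [0, 0, 0], "rot": [0, 0, 0], "grip": 160},
    {"travel": [0, 0, 0], "rot": [0, 0, 0], "grip": 160}
  ]
}}

```text
time_s: 4.23
position: [461.5, -120.1, 19.1]
eef_rot: [0.0, 0.54, 0.842, 0.0]
contact_force: [-0.1, 0.4, -0.2]
width: 31.7
grip_force: 0.0
```

```bash
python3 - <<'E'
from h import *
from bench import bot
s=bot.get_image('scene');w=bot.get_image('wrist')
a=cv2.resize(s['color'][150:250,230:360],None,fx=3,fy=3);b=w['color'][150:400,150:500]
h=min(a.shape[0],b.shape[0]);cv2.imwrite('pics/g1.png',np.hstack([a[:h],b[:h]]))
E
python3 go.py 550.5 286.7 120 92
```

```text
t 4.33 pos [ 461.3 -120.    18.9] w 32.2 F [ 0.5  0.2 -0.3]
rot [ 0.   0.  22.7] travel [ 40.33  10.33 -10.11] travel(no rot) [ 33.23  25.08 -10.12]
```

View pics/g1.png

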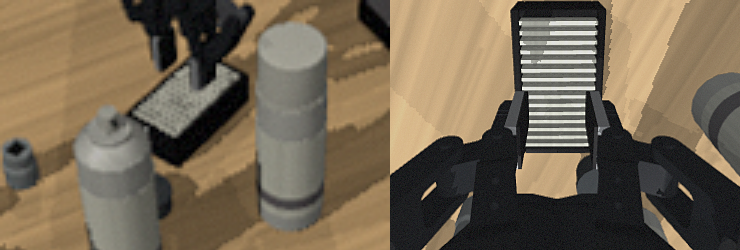

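The fingers closed above the filter. The tips sit farther back than nominal, at about z 35. I'll reopen and go about 12 mm lower.

Emit:
{"name": "send_rows", "arguments": {
  "targets": [
    {"travel": [0, 0, -0.5], "rot": [0, 0, 0], "grip": 30},
    {"travel": [0, 0, 0], "rot": [0, 0, 0], "grip": 30},
    {"travel": [0, 0, 0], "rot": [0, 0, 0], "grip": 30},
    {"travel": [0, 0, 0], "rot": [0, 0, 0], "grip": 30},
    {"travel": [0, 0, 0], "rot": [0, 0, 0], "grip": 30},
    {"travel": [0, 0, 0.8], "rot": [0, 0, 0], "grip": 30},
    {"travel": [0, 0, 0.8], "rot": [0, 0, 0], "grip": 30},
    {"travel": [0, 0, 0], "rot": [0, 0, 0], "grip": 30},
    {"travel": [0, 0, 0], "rot": [0, 0, 0], "grip": 120},
    {"travel": [0, 0, 0], "rot": [0, 0, 0], "grip": 120},
    {"travel": [0, 0, 0], "rot": [0, 0, 0], "grip": 120},
    {"travel": [0, 0, 0], "rot": [0, 0, 0], "grip": 120},
    {"travel": [0, 0, 0], "rot": [0, 0, 0], "grip": 120}
  ]
}}

```text
time_s: 5.42
position: [461.4, -120.0, 7.9]
eef_rot: [0.0, 0.54, 0.842, 0.0]
contact_force: [0.6, 0.5, -0.4]
width: 45.1
grip_force: 0.0
```

```bash
python3 - <<'E'
from h import *
from bench import bot
s=bot.get_image('scene');w=bot.get_image('wrist')
a=cv2.resize(s['color'][150:250,230:360],None,fx=3,fy=3);b=w['color'][100:400,150:500]
cv2.imwrite('pics/g2.png',np.hstack([a,b]))
E
python3 go.py 550.5 286.7 120 92
```

```text
t 5.52 pos [ 461.3 -120.     7.9] w 45.1 F [0.1 0.1 0. ]
rot [ 0.   0.  22.7] travel [ 40.33  10.33 -11.21] travel(no rot) [ 33.24  25.07 -11.22]
```

View pics/g2.png

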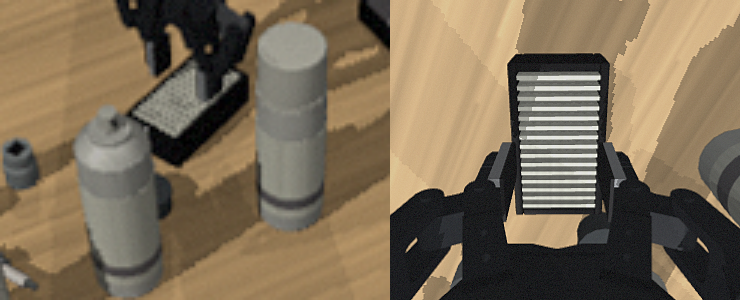

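```bash
python3 - <<'E'
from h import *
from bench import bot
w=bot.get_image('wrist');s=pickle.load(open('d0.pkl','rb'))['scene']
np.set_printoptions(precision=1,suppress=True)
for z in(8,15,22,30,36,42):
    P=[(461.3+k*.906,-120+k*.423,z) for k in(22.5,-22.5)]
    print(z,'scene crop',((proj(s,P)-[230,150])*3).tolist(),'wrist crop',(proj(w,P)-[150-390,100]).tolist())
print(np.array(bot.observe()['joint_pos']))
E
```

```text
8 scene crop [[207.08380912609266, 122.76362850557115], [166.06470389004033, 100.7941250743585]] wrist crop [[590.9462607830872, 129.94190935864404], [524.5122542038926, 130.28851692532604]]
15 scene crop [[206.76060048043615, 117.04214843154233], [165.55553145147377, 95.06676062306119]] wrist crop [[592.1664975681265, 134.4049286795662], [523.3522349475282, 134.76083219543034]]
22 scene crop [[206.43459242450746, 111.26564500599073], [165.04205724765995, 89.28557568286834]] wrist crop [[593.4776067396766, 139.1999265404658], [522.1058930339041, 139.56557667682435]]
30 scene crop [[206.05854345379032, 104.59562822539255], [164.44990216539907, 82.61172805247136]] wrist crop [[595.1009144424052, 145.13614342217747], [520.5628685554741, 145.51351411682552]]
36 scene crop [[205.77405154293058, 99.54468055850882], [164.0020161977705, 77.55900283640864]] wrist crop [[596.4163977487605, 149.94623747899263], [519.3125206478077, 150.33282452560005]]
42 scene crop [[205.48743263196877, 94.45169859786614], [163.5508657521126, 72.46520919747275]] wrist crop [[597.8259086892812, 155.09969839185854], [517.9728764990075, 155.49588058600796]]
[ 0.6  0.5 -0.6  2.1  0.5  0.6  0.2]
```

The fingers closed freely to 45 mm (filter is 56 mm), and the scene projection puts the tips at z≈36–38. So the real fingertips sit about 30 mm behind the reported TCP. I'll reopen and descend in small steps, watching the force.

Emit:
{"name": "send_rows", "arguments": {
  "targets": [
    {"travel": [0, 0, -0.5], "rot": [0, 0, 0], "grip": 30},
    {"travel": [0, 0, 0], "rot": [0, 0, 0], "grip": 30},
    {"travel": [0, 0, 0], "rot": [0, 0, 0], "grip": 30},
    {"travel": [0, 0, 0], "rot": [0, 0, 0], "grip": 30},
    {"travel": [0, 0, 0.5], "rot": [0, 0, 0], "grip": 30},
    {"travel": [0, 0, 0.4], "rot": [0, 0, 0], "grip": 30},
    {"travel": [0, 0, 0.4], "rot": [0, 0, 0], "grip": 30},
    {"travel": [0, 0, 0], "rot": [0, 0, 0], "grip": 30},
    {"travel": [0, 0, 0], "rot": [0, 0, 0], "grip": 100},
    {"travel": [0, 0, 0], "rot": [0, 0, 0], "grip": 100},
    {"travel": [0, 0, 0], "rot": [0, 0, 0], "grip": 100},
    {"travel": [0, 0, 0], "rot": [0, 0, 0], "grip": 100}
  ]
}}

```text
time_s: 6.57
position: [461.4, -120.0, -0.2]
eef_rot: [0.0, 0.54, 0.842, 0.0]
contact_force: [0.3, -0.0, -0.5]
width: 51.9
grip_force: 0.0
```

Emit:
{"name": "send_rows", "arguments": {
  "targets": [
    {"travel": [0, 0, -0.5], "rot": [0, 0, 0], "grip": 30},
    {"travel": [0, 0, 0], "rot": [0, 0, 0], "grip": 30},
    {"travel": [0, 0, 0], "rot": [0, 0, 0], "grip": 30},
    {"travel": [0, 0, 0], "rot": [0, 0, 0], "grip": 30},
    {"travel": [0, 0, 0.5], "rot": [0, 0, 0], "grip": 30},
    {"travel": [0, 0, 0.4], "rot": [0, 0, 0], "grip": 30},
    {"travel": [0, 0, 0.4], "rot": [0, 0, 0], "grip": 30},
    {"travel": [0, 0, 0], "rot": [0, 0, 0], "grip": 30},
    {"travel": [0, 0, 0], "rot": [0, 0, 0], "grip": 100},
    {"travel": [0, 0, 0], "rot": [0, 0, 0], "grip": 100},
    {"travel": [0, 0, 0], "rot": [0, 0, 0], "grip": 100},
    {"travel": [0, 0, 0], "rot": [0, 0, 0], "grip": 100}
  ]
}}

```text
time_s: 7.57
position: [461.3, -119.8, -7.7]
eef_rot: [0.0, 0.54, 0.842, -0.0]
contact_force: [-0.8, 0.7, 4.7]
width: 53.3
grip_force: 61.8
```

```bash
python3 - <<'E'
from h import *
from bench import bot
s=bot.get_image('scene');w=bot.get_image('wrist')
print(bot.observe()['width'])
a=cv2.resize(s['color'][140:230,245:345],None,fx=4,fy=4,interpolation=cv2.INTER_CUBIC);b=w['color'][40:400,140:520]
a=np.clip(a.astype(float)*1.6,0,255).astype(np.uint8);b=np.clip(b.astype(float)*1.5,0,255).astype(np.uint8)
cv2.imwrite('pics/g3.png',np.hstack([a,b]))
pickle.dump(w,open('w2.pkl','wb'))
E
```

```text
53.15245300243112
```

View pics/g3.png

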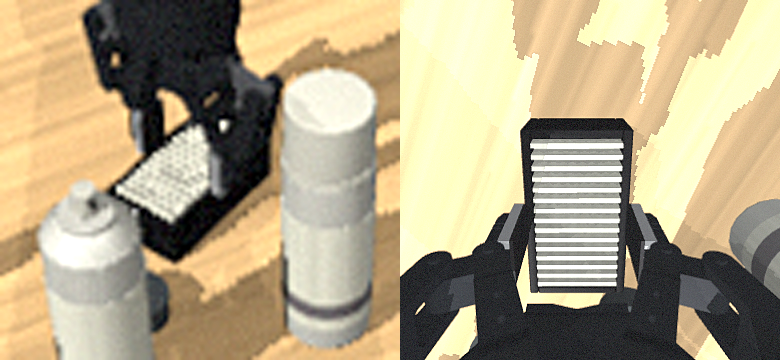

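Gripped now, but only at the very top edge. I'll regrip 6 mm deeper.

Emit:
{"name": "send_rows", "arguments": {
  "targets": [
    {"travel": [0, 0, 0], "rot": [0, 0, 0], "grip": 30},
    {"travel": [0, 0, 0], "rot": [0, 0, 0], "grip": 30},
    {"travel": [0, 0, 0], "rot": [0, 0, 0], "grip": 30},
    {"travel": [0, 0, 0.3], "rot": [0, 0, 0], "grip": 30},
    {"travel": [0, 0, 0.3], "rot": [0, 0, 0], "grip": 30},
    {"travel": [0, 0, 0], "rot": [0, 0, 0], "grip": 30},
    {"travel": [0, 0, 0], "rot": [0, 0, 0], "grip": 120},
    {"travel": [0, 0, 0], "rot": [0, 0, 0], "grip": 120},
    {"travel": [0, 0, 0], "rot": [0, 0, 0], "grip": 120},
    {"travel": [0, 0, 0], "rot": [0, 0, 0], "grip": 120},
    {"travel": [0, 0, 0], "rot": [0, 0, 0], "grip": 120}
  ]
}}

```text
time_s: 8.58
position: [461.5, -119.9, -14.0]
eef_rot: [0.0, 0.54, 0.842, 0.0]
contact_force: [-0.4, 0.5, 4.4]
width: 54.3
grip_force: 63.8
```

Emit:
{"name": "send_rows", "arguments": {
  "targets": [
    {"travel": [0, 0, -1.5], "rot": [0, 0, 0], "grip": 120},
    {"travel": [0, 0, -2], "rot": [0, 0, 0], "grip": 120},
    {"travel": [0, 0, -2], "rot": [0, 0, 0], "grip": 120},
    {"travel": [0, 0, -2], "rot": [0, 0, 0], "grip": 120},
    {"travel": [0, 0, -1], "rot": [0, 0, 5], "grip": 120},
    {"travel": [0, 0, 0], "rot": [0, 0, 6], "grip": 120},
    {"travel": [0, 0, 0], "rot": [0, 0, 6], "grip": 120},
    {"travel": [0, 0, 0], "rot": [0, 0, 6], "grip": 120},
    {"travel": [0, 0, 0], "rot": [0, 0, 0], "grip": 120}
  ]
}}

```text
time_s: 9.33
position: [460.8, -120.1, 70.5]
eef_rot: [0.0, 0.697, 0.717, -0.0]
contact_force: [-0.2, -0.1, -1.2]
width: 54.3
grip_force: 63.7
```

```bash
python3 go.py 550.5 286.7 40 92
```

```text
t 9.33 pos [ 460.8 -120.1   70.5] w 54.3 F [-0.2 -0.1 -1.2]
rot [-0.   0.  -0.4] travel [40.34 10.38  3.05] travel(no rot) [40.43 10.07  3.03]
```

Emit:
{"name": "send_rows", "arguments": {
  "targets": [
    {"travel": [2.5, 0.63, 0], "rot": [0, 0, 0], "grip": 120},
    {"travel": [2.5, 0.63, 0], "rot": [0, 0, 0], "grip": 120},
    {"travel": [2.5, 0.63, 0], "rot": [0, 0, 0], "grip": 120},
    {"travel": [2.5, 0.63, 0], "rot": [0, 0, 0], "grip": 120},
    {"travel": [2.5, 0.63, 0], "rot": [0, 0, 0], "grip": 120},
    {"travel": [2.5, 0.63, 0], "rot": [0, 0, 0], "grip": 120},
    {"travel": [2.5, 0.63, 0], "rot": [0, 0, 0], "grip": 120},
    {"travel": [2.5, 0.63, 0], "rot": [0, 0, 0], "grip": 120},
    {"travel": [2.5, 0.63, 0], "rot": [0, 0, 0], "grip": 120},
    {"travel": [2.5, 0.63, 0], "rot": [0, 0, 0], "grip": 120},
    {"travel": [2.5, 0.63, 0], "rot": [0, 0, 0], "grip": 120},
    {"travel": [2.5, 0.63, 0], "rot": [0, 0, 0], "grip": 120},
    {"travel": [2.5, 0.63, 0], "rot": [0, 0, 0], "grip": 120},
    {"travel": [2.5, 0.63, 0], "rot": [0, 0, 0], "grip": 120},
    {"travel": [2.5, 0.63, 0], "rot": [0, 0, 0], "grip": 120},
    {"travel": [2.5, 0.63, 0], "rot": [0, 0, 0], "grip": 120},
    {"travel": [0.4, 0, 0], "rot": [0, 0, 0], "grip": 120},
    {"travel": [0, 0, 0], "rot": [0, 0, 0], "grip": 120},
    {"travel": [0, 0, 0], "rot": [0, 0, 0], "grip": 120}
  ]
}}

```text
time_s: 10.92
position: [549.8, 285.9, 69.9]
eef_rot: [0.0, 0.696, 0.718, -0.001]
contact_force: [0.3, -0.6, -0.4]
width: 54.0
grip_force: 63.7
```

```bash
python3 go.py 550.5 286.7 -6 92; python3 - <<'E'
from h import *
from bench import bot
w=bot.get_image('wrist');pickle.dump(w,open('w3.pkl','wb'))
cv2.imwrite('pics/g4.png',np.clip(w['color'].astype(float)*1.5,0,255).astype(np.uint8))
E
```

```text
t 10.92 pos [549.8 285.9  69.9] w 54.0 F [ 0.3 -0.6 -0.4]
rot [-0.1  0.1 -0.2] travel [0.08 0.07 7.59] travel(no rot) [0.09 0.08 7.59]
```

View pics/g4.png

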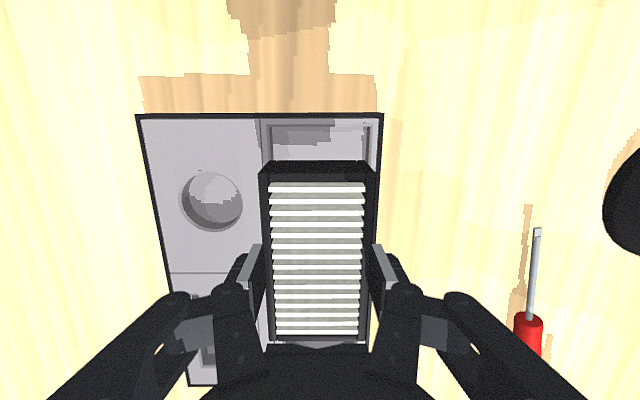

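The filter is held level and square over its pocket: pleats from (270,183) to (358,335), far corners of the pocket at (268,124) and (368,124).

```bash
python3 - <<'E'
from h import *
w=pickle.load(open('w3.pkl','rb'));np.set_printoptions(precision=1,suppress=True)
P=plane(w,[(270,183),(365,183),(358,335),(273,335)],117);print(P,P.mean(0))
print('tray far corners',plane(w,[(137,116),(382,114)],23),'pocket far',plane(w,[(268,124),(370,124)],23),'round',plane(w,[(211,199)],23))
E
```

```text
[[525.8 330.6 117. ]
 [570.4 332.  117. ]
 [573.9 242.8 117. ]
 [525.7 241.2 117. ]] [548.9 286.6 117. ]
tray far corners [[411.3 353.7  23. ]
 [595.7 361.   23. ]] pocket far [[509.8 351.1  23. ]
 [587.3 353.5  23. ]] round [[461.3 289.4  23. ]]
```

Emit:
{"name": "send_rows", "arguments": {
  "targets": [
    {"travel": [0.15, 0.12, 1.5], "rot": [0, 0, 0], "grip": 120},
    {"travel": [0, 0, 2], "rot": [0, 0, 0], "grip": 120},
    {"travel": [0, 0, 1.5], "rot": [0, 0, 0], "grip": 120},
    {"travel": [0, 0, 1], "rot": [0, 0, 0], "grip": 120},
    {"travel": [0, 0, 0.7], "rot": [0, 0, 0], "grip": 120},
    {"travel": [0, 0, 0.5], "rot": [0, 0, 0], "grip": 120},
    {"travel": [0, 0, 0.3], "rot": [0, 0, 0], "grip": 120},
    {"travel": [0, 0, 0], "rot": [0, 0, 0], "grip": 120},
    {"travel": [0, 0, 0], "rot": [0, 0, 0], "grip": 120}
  ]
}}

```text
time_s: 11.72
position: [551.8, 288.6, -3.9]
eef_rot: [0.0, 0.697, 0.717, 0.0]
contact_force: [-0.4, -0.8, -1.4]
width: 54.5
grip_force: 63.7
```

Emit:
{"name": "send_rows", "arguments": {
  "targets": [
    {"travel": [0, 0, 0.25], "rot": [0, 0, 0], "grip": 120},
    {"travel": [0, 0, 0], "rot": [0, 0, 0], "grip": 120},
    {"travel": [0, 0, 0], "rot": [0, 0, 0], "grip": 50},
    {"travel": [0, 0, 0], "rot": [0, 0, 0], "grip": 50},
    {"travel": [0, 0, 0], "rot": [0, 0, 0], "grip": 50},
    {"travel": [0, 0, -1], "rot": [0, 0, 0], "grip": 50},
    {"travel": [0, 0, -2], "rot": [0, 0, 0], "grip": 50},
    {"travel": [0, 0, -3], "rot": [0, 0, 0], "grip": 50},
    {"travel": [0, 0, -3], "rot": [0, 0, 0], "grip": 50},
    {"travel": [0, 0, -3], "rot": [0, 0, 0], "grip": 50},
    {"travel": [0, 0, -3], "rot": [0, 0, 0], "grip": 50}
  ]
}}

```text
time_s: 12.63
position: [551.2, 288.5, 145.6]
eef_rot: [0.0, 0.697, 0.717, 0.0]
contact_force: [1.3, -0.3, -1.0]
width: 68.3
grip_force: 0.0
```

```bash
python3 go.py 448 -386 140 92; python3 - <<'E'
from h import *
from bench import bot
w=bot.get_image('wrist')
g=cv2.cvtColor(w['color'],cv2.COLOR_BGR2GRAY);M=(g>130).astype(np.uint8)*255;M[:,:240]=0;M[:,400:]=0
# pleats: low saturation
h=cv2.cvtColor(w['color'],cv2.COLOR_BGR2HSV);M=cv2.inRange(h,(0,0,125),(180,60,255));M[:, :230]=0;M[:,420:]=0
M=cv2.morphologyEx(M,cv2.MORPH_CLOSE,np.ones((9,9)))
c=max(cv2.findContours(M,0,2)[0],key=cv2.contourArea);r=cv2.minAreaRect(c);P=plane(w,cv2.boxPoints(r),41)
print(r,P.round(1).tolist(),P.mean(0))
E
```

```text
t 12.63 pos [551.2 288.5 145.6] w 68.3 F [ 1.3 -0.3 -1. ]
rot [ 0.  -0.  -0.3] travel [-67.05 -12.67   0.56] travel(no rot) [-67.12 -12.3    0.52]
((295.0, 224.49998474121094), (129.99996948242188, 212.99996948242188), -0.0) [[449.6, 102.4, 41.0], [465.9, 354.5, 41.0], [589.6, 358.2, 41.0], [608.9, 107.1, 41.0]] [528.5291342  230.51943944  41.        ]
```

Emit:
{"name": "send_rows", "arguments": {
  "targets": [
    {"travel": [-3.3, -3.08, 0], "rot": [0, 0, 0], "grip": 105},
    {"travel": [-3.3, -3.08, 0], "rot": [0, 0, 0], "grip": 105},
    {"travel": [-3.3, -3.08, 0], "rot": [0, 0, 0], "grip": 105},
    {"travel": [-3.3, -3.08, 0], "rot": [0, 0, 0], "grip": 105},
    {"travel": [-3.35, 0, 0], "rot": [0, 0, 0], "grip": 105},
    {"travel": [-3.35, 0, 0], "rot": [0, 0, 0], "grip": 105},
    {"travel": [-3.35, 0, 0], "rot": [0, 0, 0], "grip": 105},
    {"travel": [-3.35, 0, 0], "rot": [0, 0, 0], "grip": 105},
    {"travel": [-3.35, 0, 0], "rot": [0, 0, 0], "grip": 105},
    {"travel": [-3.35, 0, 0], "rot": [0, 0, 0], "grip": 105},
    {"travel": [-3.35, 0, 0], "rot": [0, 0, 0], "grip": 105},
    {"travel": [-3.35, 0, 0], "rot": [0, 0, 0], "grip": 105},
    {"travel": [-3.35, 0, 0], "rot": [0, 0, 0], "grip": 105},
    {"travel": [-3.35, 0, 0], "rot": [0, 0, 0], "grip": 105},
    {"travel": [-3.35, 0, 0], "rot": [0, 0, 0], "grip": 105},
    {"travel": [-3.35, 0, 0], "rot": [0, 0, 0], "grip": 105},
    {"travel": [-3.35, 0, 0], "rot": [0, 0, 0], "grip": 105},
    {"travel": [-3.35, 0, 0], "rot": [0, 0, 0], "grip": 105},
    {"travel": [-3.35, 0, 0], "rot": [0, 0, 0], "grip": 105},
    {"travel": [-3.35, 0, 0], "rot": [0, 0, 0], "grip": 105}
  ]
}}

```text
time_s: 14.35
position: [456.9, -374.1, 144.0]
eef_rot: [0.001, 0.697, 0.717, 0.0]
contact_force: [1.3, 0.3, 0.4]
width: 50.6
grip_force: 0.0
```

Emit:
{"name": "send_rows", "arguments": {
  "targets": [
    {"travel": [0, 0, 0], "rot": [0, 0, 0], "grip": 105},
    {"travel": [0, 0, 0], "rot": [0, 0, 0], "grip": 105}
  ]
}}

```text
time_s: 14.52
position: [456.2, -374.6, 143.4]
eef_rot: [0.0, 0.698, 0.716, 0.0]
contact_force: [0.3, 1.0, -0.9]
width: 50.3
grip_force: 0.0
```

```bash
python3 go.py 448 -386 20 92; python3 - <<'E'
from h import *
from bench import bot
w=bot.get_image('wrist');t=bot.get_image('top');pickle.dump(w,open('w4.pkl','wb'))
a=cv2.resize(t['color'][180:275,125:260],None,fx=2.5,fy=2.5)
b=cv2.resize(w['color'],None,fx=.7,fy=.7)
c=np.zeros((b.shape[0],a.shape[1]+b.shape[1],3),np.uint8);c[:a.shape[0],:a.shape[1]]=a;c[:,a.shape[1]:]=b
cv2.imwrite('pics/g5.png',np.clip(c.astype(float)*1.4,0,255).astype(np.uint8));print(c.shape,a.shape)
E
```

```text
t 14.52 pos [ 456.2 -374.6  143.4] w 50.3 F [ 0.3  1.  -0.9]
rot [ 0.   0.  -0.6] travel [-1.11 -0.86 12.34] travel(no rot) [-1.12 -0.86 12.34]
(280, 786, 3) (238, 338, 3)
```

View pics/g5.png

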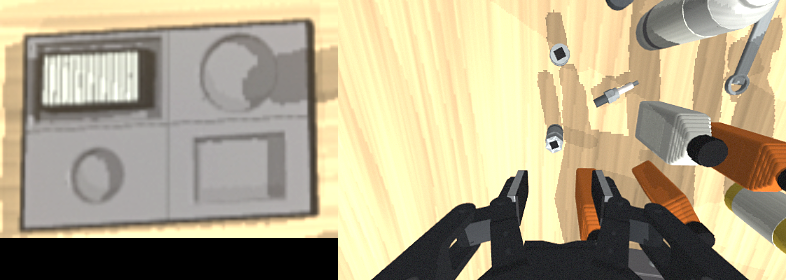

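The filter lies flat in its pocket. The wrist view shows the long socket top at crop (554,145) and an orange bottle behind and to the right of it. I'll check the clearance.

```bash
python3 - <<'E'
from h import *
w=pickle.load(open('w4.pkl','rb'));t=pickle.load(open('d0.pkl','rb'))['top'];np.set_printoptions(precision=1,suppress=True)
f=lambda p:(np.array(p,float)-[338,0])/.7
print('socket top',plane(w,[f((554,145))],66),'TCP-tip proj',proj(w,[(456,-374.6,177)])*.7+[338,0])
c1=lambda p:(np.array(p,float)+.5)/4-.5+[295,125]
print('or3 base',plane(t,c1([(715,433),(711,383)]),0),'or3 at105',plane(w,[f((578,168)),f((598,168))],105))
print('or2 base',plane(t,c1([(705,272),(672,232)]),0),'or1 base',plane(t,c1([(543,115),(640,115)]),0))
E
```

```text
socket top [[ 448.  -386.7   66. ]] TCP-tip proj [[560.3 178.1]]
or3 base [[ 487.6 -454.7    0. ]
 [ 517.8 -454.8    0. ]] or3 at105 [[ 478.  -401.   105. ]
 [ 501.8 -400.3  105. ]]
or2 base [[ 585.9 -456.8    0. ]
 [ 611.3 -438.9    0. ]] or1 base [[ 687.5 -365.3    0. ]
 [ 685.9 -424.9    0. ]]
```

```bash
python3 - <<'E'
from h import *
w=pickle.load(open('w4.pkl','rb'));T=np.array(w['camera_from_world']);print(-T[:3,:3].T@T[:3,3],T[2,:3])
E
python3 go.py 448 -386.3 10 91.4
```

```text
[ 453.55132257 -294.53621429  319.72561131] [ 0.00701733 -0.31230762 -0.94995511]
t 14.62 pos [ 457.2 -371.3  143.5] w 50.3 F [ 0.6  0.1 -0.2]
rot [ 0.  -0.   0.3] travel [-1.48 -0.95 13.35] travel(no rot) [-1.48 -0.97 13.35]
```

Emit:
{"name": "send_rows", "arguments": {
  "targets": [
    {"travel": [-1.3, -0.9, 0], "rot": [0, 0, 0], "grip": 105},
    {"travel": [0, 0, 3], "rot": [0, 0, 0], "grip": 105},
    {"travel": [0, 0, 2], "rot": [0, 0, 0], "grip": 105},
    {"travel": [0, 0, 0], "rot": [0, 0, 0], "grip": 105},
    {"travel": [0, 0, 0], "rot": [0, 0, 0], "grip": 105}
  ]
}}

```text
time_s: 15.03
position: [448.3, -383.7, 93.0]
eef_rot: [-0.001, 0.696, 0.718, 0.0]
contact_force: [0.3, 0.3, -0.4]
width: 50.0
grip_force: 0.0
```

```bash
python3 go.py 448 -386.3 10 92
```

```text
t 15.03 pos [ 448.3 -383.7   93. ] w 50.0 F [ 0.3  0.3 -0.4]
rot [-0.1 -0.1 -0.2] travel [-0.25 -0.04  8.3 ] travel(no rot) [-0.27 -0.03  8.3 ]
```

Emit:
{"name": "send_rows", "arguments": {
  "targets": [
    {"travel": [-0.25, 0, 2], "rot": [0, 0, 0], "grip": 105},
    {"travel": [0, 0, 2], "rot": [0, 0, 0], "grip": 105},
    {"travel": [0, 0, 2], "rot": [0, 0, 0], "grip": 105},
    {"travel": [0, 0, 1.5], "rot": [0, 0, 0], "grip": 105},
    {"travel": [0, 0, 0.8], "rot": [0, 0, 0], "grip": 105},
    {"travel": [0, 0, 0], "rot": [0, 0, 0], "grip": 105},
    {"travel": [0, 0, 0], "rot": [0, 0, 0], "grip": 200},
    {"travel": [0, 0, 0], "rot": [0, 0, 0], "grip": 200},
    {"travel": [0, 0, 0], "rot": [0, 0, 0], "grip": 200},
    {"travel": [0, 0, 0], "rot": [0, 0, 0], "grip": 200},
    {"travel": [0, 0, 0], "rot": [0, 0, 0], "grip": 200}
  ]
}}

```text
time_s: 15.95
position: [449.6, -388.9, 12.1]
eef_rot: [0.002, 0.697, 0.717, 0.0]
contact_force: [-0.1, 0.7, 6.6]
width: 24.6
grip_force: 59.0
```

Emit:
{"name": "send_rows", "arguments": {
  "targets": [
    {"travel": [0, 0, -1], "rot": [0, 0, 0], "grip": 200},
    {"travel": [0, 0, -3], "rot": [0, 0, 0], "grip": 200},
    {"travel": [0, 0, -3], "rot": [0, 0, 0], "grip": 200},
    {"travel": [0, 0, -2], "rot": [0, 0, 0], "grip": 200},
    {"travel": [0, 0, 0], "rot": [0, 0, 0], "grip": 200}
  ]
}}

```text
time_s: 16.37
position: [451.1, -390.2, 105.7]
eef_rot: [0.005, 0.697, 0.717, 0.0]
contact_force: [1.2, -0.7, -0.5]
width: 25.0
grip_force: 59.2
```

```bash
python3 go.py 460.7 285 60 92
```

```text
t 16.37 pos [ 451.1 -390.2  105.7] w 25.0 F [ 1.2 -0.7 -0.5]
rot [ 0.4  0.4 -0.3] travel [67.45  3.31  4.57] travel(no rot) [67.49  2.88  4.17]
```

Emit:
{"name": "send_rows", "arguments": {
  "targets": [
    {"travel": [3.35, 0.14, 0], "rot": [0, 0, 0], "grip": 200},
    {"travel": [3.35, 0.14, 0], "rot": [0, 0, 0], "grip": 200},
    {"travel": [3.35, 0.14, 0], "rot": [0, 0, 0], "grip": 200},
    {"travel": [3.35, 0.14, 0], "rot": [0, 0, 0], "grip": 200},
    {"travel": [3.35, 0.14, 0], "rot": [0, 0, 0], "grip": 200},
    {"travel": [3.35, 0.14, 0], "rot": [0, 0, 0], "grip": 200},
    {"travel": [3.35, 0.14, 0], "rot": [0, 0, 0], "grip": 200},
    {"travel": [3.35, 0.14, 0], "rot": [0, 0, 0], "grip": 200},
    {"travel": [3.35, 0.14, 0], "rot": [0, 0, 0], "grip": 200},
    {"travel": [3.35, 0.14, 0], "rot": [0, 0, 0], "grip": 200},
    {"travel": [3.35, 0.14, 0], "rot": [0, 0, 0], "grip": 200},
    {"travel": [3.35, 0.14, 0], "rot": [0, 0, 0], "grip": 200},
    {"travel": [3.35, 0.14, 0], "rot": [0, 0, 0], "grip": 200},
    {"travel": [3.35, 0.14, 0], "rot": [0, 0, 0], "grip": 200},
    {"travel": [3.35, 0.14, 0], "rot": [0, 0, 0], "grip": 200},
    {"travel": [3.35, 0.14, 0], "rot": [0, 0, 0], "grip": 200},
    {"travel": [3.35, 0.14, 0], "rot": [0, 0, 0], "grip": 200},
    {"travel": [3.35, 0.14, 0], "rot": [0, 0, 0], "grip": 200},
    {"travel": [3.35, 0.14, 0], "rot": [0, 0, 0], "grip": 200},
    {"travel": [3.35, 0.14, 0], "rot": [0, 0, 0], "grip": 200}
  ]
}}

```text
time_s: 18.03
position: [456.2, 283.3, 99.8]
eef_rot: [0.0, 0.697, 0.717, -0.001]
contact_force: [0.4, 0.1, -1.2]
width: 24.8
grip_force: 59.2
```

Emit:
{"name": "send_rows", "arguments": {
  "targets": [
    {"travel": [0, 0, 1], "rot": [0, 0, 0], "grip": 200},
    {"travel": [0, 0, 0], "rot": [0, 0, 0], "grip": 200},
    {"travel": [0, 0, 0], "rot": [0, 0, 0], "grip": 200},
    {"travel": [0, 0, 0], "rot": [0, 0, 0], "grip": 200}
  ]
}}

```text
time_s: 18.37
position: [456.8, 280.5, 89.9]
eef_rot: [0.0, 0.697, 0.717, -0.001]
contact_force: [-0.1, 1.0, -1.4]
width: 24.9
grip_force: 59.2
```

```bash
python3 go.py 460.7 285 19 92
```

```text
t 18.37 pos [456.8 280.5  89.9] w 24.9 F [-0.1  1.  -1.4]
rot [-0.   0.1 -0.4] travel [0.43 0.4  7.09] travel(no rot) [0.45 0.4  7.09]
```

Emit:
{"name": "send_rows", "arguments": {
  "targets": [
    {"travel": [0.25, 0.4, 1.5], "rot": [0, 0, 0], "grip": 200},
    {"travel": [0, 0, 2], "rot": [0, 0, 0], "grip": 200},
    {"travel": [0, 0, 1.5], "rot": [0, 0, 0], "grip": 200},
    {"travel": [0, 0, 1], "rot": [0, 0, 0], "grip": 200},
    {"travel": [0, 0, 0.6], "rot": [0, 0, 0], "grip": 200},
    {"travel": [0, 0, 0.3], "rot": [0, 0, 0], "grip": 200},
    {"travel": [0, 0, 0], "rot": [0, 0, 0], "grip": 200},
    {"travel": [0, 0, 0], "rot": [0, 0, 0], "grip": 200}
  ]
}}

```text
time_s: 19.03
position: [461.3, 285.0, 21.8]
eef_rot: [0.0, 0.697, 0.717, 0.001]
contact_force: [-0.3, -0.2, -1.4]
width: 24.7
grip_force: 59.2
```

```bash
python3 - <<'E'
from h import *
from bench import bot
o=bot.observe();w=bot.get_image('wrist');s=bot.get_image('scene');print(o['position'],o['contact_force'])
a=w['color'][60:400,130:530];b=cv2.resize(s['color'][110:195,345:475],None,fx=3,fy=3)
b=b[:340];c=np.zeros((340,790,3),np.uint8);c[:,:400]=a;c[:b.shape[0],400:400+b.shape[1]]=b
cv2.imwrite('pics/g6.png',np.clip(c*1.5,0,255).astype(np.uint8))
E
```

```text
[461.2695542  285.03046999  21.82793273] [-0.28742123 -0.19499937 -1.38440705]
```

View pics/g6.png

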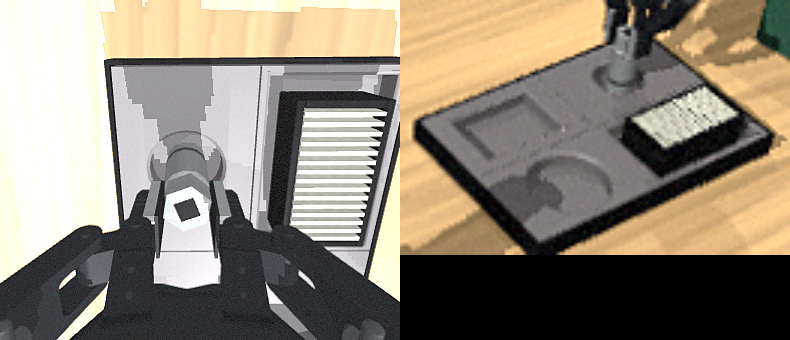

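The socket is inside its round pocket, about 3 mm above the floor, and the filter lies flat. Lower, release, rise.

Emit:
{"name": "send_rows", "arguments": {
  "targets": [
    {"travel": [0, 0, 0.2], "rot": [0, 0, 0], "grip": 200},
    {"travel": [0, 0, 0.15], "rot": [0, 0, 0], "grip": 200},
    {"travel": [0, 0, 0], "rot": [0, 0, 0], "grip": 200}
  ]
}}

```text
time_s: 19.38
position: [461.3, 285.6, 19.1]
eef_rot: [0.0, 0.697, 0.717, 0.001]
contact_force: [-1.4, -1.6, 7.6]
width: 24.8
grip_force: 60.2
```

Emit:
{"name": "send_rows", "arguments": {
  "targets": [
    {"travel": [0, 0, 0], "rot": [0, 0, 0], "grip": 130},
    {"travel": [0, 0, 0], "rot": [0, 0, 0], "grip": 130},
    {"travel": [0, 0, 0], "rot": [0, 0, 0], "grip": 130},
    {"travel": [0, 0, 0], "rot": [0, 0, 0], "grip": 130},
    {"travel": [0, 0, -1], "rot": [0, 0, 0], "grip": 130},
    {"travel": [0, 0, -2], "rot": [0, 0, 0], "grip": 130},
    {"travel": [0, 0, -3], "rot": [0, 0, 0], "grip": 130},
    {"travel": [0, 0, -4], "rot": [0, 0, 0], "grip": 130},
    {"travel": [0, 0, -4], "rot": [0, 0, 0], "grip": 40},
    {"travel": [0, 0, -4], "rot": [0, 0, 0], "grip": 40},
    {"travel": [0, 0, 0], "rot": [0, 0, 0], "grip": 40}
  ]
}}

```text
time_s: 20.3
position: [464.4, 288.7, 206.6]
eef_rot: [0.002, 0.697, 0.717, 0.008]
contact_force: [0.5, -0.0, -0.3]
width: 71.8
grip_force: 0.0
```

```bash
python3 go.py 587.3 -231.5 200 92
```

```text
t 20.3 pos [464.4 288.7 206.6] w 71.8 F [ 0.5 -0.  -0.3]
rot [ 0.8 -0.4 -0.3] travel [-52.42  10.46   0.66] travel(no rot) [-52.36  10.76   0.41]
```

Emit:
{"name": "send_rows", "arguments": {
  "targets": [
    {"travel": [-3.27, 0.66, 0], "rot": [0, 0, 0], "grip": 40},
    {"travel": [-3.27, 0.66, 0], "rot": [0, 0, 0], "grip": 40},
    {"travel": [-3.27, 0.66, 0], "rot": [0, 0, 0], "grip": 40},
    {"travel": [-3.27, 0.66, 0], "rot": [0, 0, 0], "grip": 40},
    {"travel": [-3.27, 0.66, 0], "rot": [0, 0, 0], "grip": 40},
    {"travel": [-3.27, 0.66, 0], "rot": [0, 0, 0], "grip": 40},
    {"travel": [-3.27, 0.66, 0], "rot": [0, 0, 0], "grip": 40},
    {"travel": [-3.27, 0.66, 0], "rot": [0, 0, 0], "grip": 40},
    {"travel": [-3.27, 0.66, 0], "rot": [0, 0, 0], "grip": 40},
    {"travel": [-3.27, 0.66, 0], "rot": [0, 0, 0], "grip": 40},
    {"travel": [-3.27, 0.66, 0], "rot": [0, 0, 0], "grip": 40},
    {"travel": [-3.27, 0.66, 0], "rot": [0, 0, 0], "grip": 40},
    {"travel": [-3.27, 0.66, 0], "rot": [0, 0, 0], "grip": 40},
    {"travel": [-3.27, 0.66, 0], "rot": [0, 0, 0], "grip": 40},
    {"travel": [-3.27, 0.66, 0], "rot": [0, 0, 0], "grip": 40},
    {"travel": [-3.27, 0.66, 0], "rot": [0, 0, 0], "grip": 40},
    {"travel": [0, 0, 0], "rot": [0, 0, 0], "grip": 40},
    {"travel": [0, 0, 0], "rot": [0, 0, 0], "grip": 40},
    {"travel": [0, 0, 0], "rot": [0, 0, 0], "grip": 40}
  ]
}}

```text
time_s: 21.88
position: [581.4, -234.0, 197.8]
eef_rot: [-0.0, 0.697, 0.718, 0.0]
contact_force: [0.2, 0.4, -0.3]
width: 72.3
grip_force: 0.0
```

```bash
python3 go.py 587.3 -231.5 100 92;python3 - <<'E'
from h import *
from bench import bot
w=bot.get_image('wrist');T=np.array(w['camera_from_world']);print(-T[:3,:3].T@T[:3,3])
cv2.imwrite('pics/g7.png',np.clip(w['color']*1.4,0,255).astype(np.uint8));pickle.dump(w,open('w5.pkl','wb'))
print(proj(w,[(587.3,-231.5,180),(587.3,-231.5,0),(598,-362,148)]))
E
```

```text
t 21.88 pos [ 581.4 -234.   197.8] w 72.3 F [ 0.2  0.4 -0.3]
rot [ 0.  -0.1 -0.3] travel [0.23 0.6  9.78] travel(no rot) [0.22 0.6  9.78]
[ 578.42970371 -154.22287363  374.18745191]
[[325.89214868 216.69883845]
 [321.89516716 166.66777743]
 [330.48956582 328.41920606]]
```

View pics/g7.png

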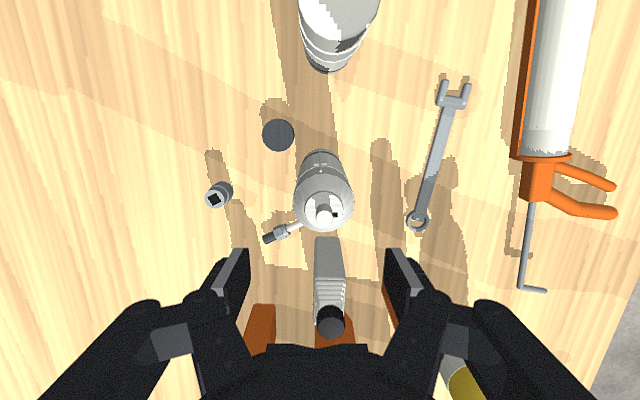

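The nozzle is at (328,211), within 2 mm of the prediction. The bottle cap is at (331,322). The paint can, short socket and puck are undisturbed. Descending on the can.

Emit:
{"name": "send_rows", "arguments": {
  "targets": [
    {"travel": [0.3, 0.6, 0], "rot": [0, 0, 0], "grip": 40},
    {"travel": [0, 0, 2], "rot": [0, 0, 0], "grip": 40},
    {"travel": [0, 0, 2], "rot": [0, 0, 0], "grip": 40},
    {"travel": [0, 0, 2], "rot": [0, 0, 0], "grip": 40},
    {"travel": [0, 0, 2], "rot": [0, 0, 0], "grip": 40},
    {"travel": [0, 0, 1.5], "rot": [0, 0, 0], "grip": 40},
    {"travel": [0, 0, 0.8], "rot": [0, 0, 0], "grip": 40},
    {"travel": [0, 0, 0], "rot": [0, 0, 0], "grip": 40},
    {"travel": [0, 0, 0], "rot": [0, 0, 0], "grip": 40}
  ]
}}

```text
time_s: 22.68
position: [588.1, -230.9, 95.2]
eef_rot: [0.0, 0.696, 0.718, 0.0]
contact_force: [-0.3, -0.7, 0.1]
width: 72.0
grip_force: 0.0
```

Emit:
{"name": "send_rows", "arguments": {
  "targets": [
    {"travel": [0, 0, 0.3], "rot": [0, 0, 0], "grip": 40},
    {"travel": [0, 0, 0], "rot": [0, 0, 0], "grip": 130},
    {"travel": [0, 0, 0], "rot": [0, 0, 0], "grip": 130},
    {"travel": [0, 0, 0], "rot": [0, 0, 0], "grip": 130},
    {"travel": [0, 0, 0], "rot": [0, 0, 0], "grip": 130},
    {"travel": [0, 0, 0], "rot": [0, 0, 0], "grip": 130}
  ]
}}

```text
time_s: 23.18
position: [588.1, -232.3, 93.1]
eef_rot: [0.001, 0.697, 0.717, 0.0]
contact_force: [-0.6, 0.1, 5.8]
width: 51.3
grip_force: 63.3
```

Emit:
{"name": "send_rows", "arguments": {
  "targets": [
    {"travel": [0, 0, -1], "rot": [0, 0, 0], "grip": 130},
    {"travel": [0, 0, -2], "rot": [0, 0, 0], "grip": 130},
    {"travel": [0, 0, -3], "rot": [0, 0, 0], "grip": 130},
    {"travel": [0, -2, -2], "rot": [0, 0, 0], "grip": 130},
    {"travel": [0, -3, 0], "rot": [0, 0, 0], "grip": 130},
    {"travel": [0, -3, 0], "rot": [0, 0, 0], "grip": 130},
    {"travel": [0, -3, 0], "rot": [0, 0, 0], "grip": 130},
    {"travel": [0, -1, 0], "rot": [0, 0, 0], "grip": 130},
    {"travel": [2, 0, 0], "rot": [0, 0, 0], "grip": 130},
    {"travel": [3, 0, 0], "rot": [0, 0, 0], "grip": 130},
    {"travel": [3, 0, 0], "rot": [0, 0, 0], "grip": 130},
    {"travel": [3, 0, 0], "rot": [0, 0, 0], "grip": 130},
    {"travel": [3, 0, 0], "rot": [0, 0, 0], "grip": 130},
    {"travel": [3, 0, 0], "rot": [0, 0, 0], "grip": 130},
    {"travel": [3, 0, 0], "rot": [0, 0, 0], "grip": 130},
    {"travel": [3, 0, 0], "rot": [0, 0, 0], "grip": 130},
    {"travel": [3, 0, 0], "rot": [0, 0, 0], "grip": 130},
    {"travel": [0, 0, 0], "rot": [0, 0, 0], "grip": 130},
    {"travel": [0, 0, 0], "rot": [0, 0, 0], "grip": 130}
  ]
}}

```text
time_s: 24.77
position: [459.6, 26.5, 171.9]
eef_rot: [-0.0, 0.695, 0.719, 0.0]
contact_force: [-0.5, -1.5, -3.0]
width: 51.0
grip_force: 63.5
```

```bash
python3 go.py 555.3 152.8 140 92
```

```text
t 24.77 pos [459.6  26.5 171.9] w 51.0 F [-0.5 -1.5 -3. ]
rot [ 0.  -0.  -0.1] travel [12.28 10.    3.19] travel(no rot) [12.29  9.99  3.19]
```

Emit:
{"name": "send_rows", "arguments": {
  "targets": [
    {"travel": [2.4, 2, 0], "rot": [0, 0, 0], "grip": 130},
    {"travel": [2.5, 2, 0], "rot": [0, 0, 0], "grip": 130},
    {"travel": [2.5, 2, 0], "rot": [0, 0, 0], "grip": 130},
    {"travel": [2.5, 2, 0], "rot": [0, 0, 0], "grip": 130},
    {"travel": [2.4, 2, 1], "rot": [0, 0, 0], "grip": 130},
    {"travel": [0, 0, 2], "rot": [0, 0, 0], "grip": 130},
    {"travel": [0, 0, 0], "rot": [0, 0, 0], "grip": 130},
    {"travel": [0, 0, 0], "rot": [0, 0, 0], "grip": 130}
  ]
}}

```text
time_s: 25.43
position: [555.6, 148.5, 140.2]
eef_rot: [-0.001, 0.697, 0.717, -0.002]
contact_force: [0.5, -0.7, -2.8]
width: 50.8
grip_force: 63.8
```

```bash
python3 go.py 555.3 152.8 100 92
```

```text
t 25.43 pos [555.6 148.5 140.2] w 50.8 F [ 0.5 -0.7 -2.8]
rot [-0.2  0.1 -0.4] travel [ 0.43 -0.02  4.02] travel(no rot) [ 0.43 -0.01  4.02]
```

Emit:
{"name": "send_rows", "arguments": {
  "targets": [
    {"travel": [0.4, 0, 1], "rot": [0, 0, 0], "grip": 130},
    {"travel": [0, 0, 1.2], "rot": [0, 0, 0], "grip": 130},
    {"travel": [0, 0, 1], "rot": [0, 0, 0], "grip": 130},
    {"travel": [0, 0, 0.4], "rot": [0, 0, 0], "grip": 130},
    {"travel": [0, 0, 0], "rot": [0, 0, 0], "grip": 130},
    {"travel": [0, 0, 0.2], "rot": [0, 0, 0], "grip": 130},
    {"travel": [0, 0, 0], "rot": [0, 0, 0], "grip": 130}
  ]
}}

```text
time_s: 26.02
position: [556.3, 154.4, 103.8]
eef_rot: [0.0, 0.697, 0.717, 0.0]
contact_force: [0.0, -0.2, -2.7]
width: 51.2
grip_force: 64.0
```

Emit:
{"name": "send_rows", "arguments": {
  "targets": [
    {"travel": [0, 0, 0.2], "rot": [0, 0, 0], "grip": 130},
    {"travel": [0, 0, 0.15], "rot": [0, 0, 0], "grip": 130},
    {"travel": [0, 0, 0], "rot": [0, 0, 0], "grip": 130},
    {"travel": [0, 0, 0], "rot": [0, 0, 0], "grip": 130}
  ]
}}

```text
time_s: 26.35
position: [556.2, 154.4, 100.3]
eef_rot: [0.0, 0.697, 0.717, 0.0]
contact_force: [0.2, -0.7, -2.4]
width: 51.2
grip_force: 64.0
```

Emit:
{"name": "send_rows", "arguments": {
  "targets": [
    {"travel": [0, 0, 0.12], "rot": [0, 0, 0], "grip": 130},
    {"travel": [0, 0, 0], "rot": [0, 0, 0], "grip": 130},
    {"travel": [0, 0, 0], "rot": [0, 0, 0], "grip": 130}
  ]
}}

```text
time_s: 26.6
position: [556.4, 154.7, 100.1]
eef_rot: [0.0, 0.697, 0.717, 0.0]
contact_force: [-1.9, -0.3, 5.5]
width: 51.1
grip_force: 64.6
```

Floor contact. Releasing and rising.

Emit:
{"name": "send_rows", "arguments": {
  "targets": [
    {"travel": [0, 0, 0], "rot": [0, 0, 0], "grip": 60},
    {"travel": [0, 0, 0], "rot": [0, 0, 0], "grip": 60},
    {"travel": [0, 0, 0], "rot": [0, 0, 0], "grip": 60},
    {"travel": [0, 0, 0], "rot": [0, 0, 0], "grip": 60},
    {"travel": [0, 0, -1], "rot": [0, 0, 0], "grip": 60},
    {"travel": [0, 0, -2], "rot": [0, 0, 0], "grip": 60},
    {"travel": [0, 0, -3], "rot": [0, 0, 0], "grip": 60},
    {"travel": [0, 0, -3], "rot": [0, 0, 0], "grip": 60},
    {"travel": [0, 0, -2], "rot": [0, 0, 0], "grip": 60},
    {"travel": [0, 0, 0], "rot": [0, 0, 0], "grip": 60}
  ]
}}

```text
time_s: 27.43
position: [559.0, 156.0, 214.8]
eef_rot: [0.003, 0.697, 0.717, 0.004]
contact_force: [0.4, 0.8, 0.5]
width: 65.3
grip_force: 0.0
```

```bash
python3 go.py 598 -361.5 205 90;python3 - <<'E'
from h import *
w=pickle.load(open('w5.pkl','rb'));np.set_printoptions(precision=1,suppress=True)
print('cap',plane(w,[(330.5,322)],148),'base near edge',plane(w,[(315,237),(341,237)],0), 'shoulder 105',plane(w,[(314,280),(345,280),(315,305),(346,305)],105),'nozzle',plane(w,[(327,212)],178))
E
```

```text
t 27.43 pos [559.  156.  214.8] w 65.3 F [0.4 0.8 0.5]
rot [ 0.6 -0.1  1.7] travel [-51.75   3.9    0.98] travel(no rot) [-51.85   2.38   0.88]
cap [[ 597.7 -354.3  148. ]] base near edge [[ 581.  -335.2    0. ]
 [ 618.7 -334.1    0. ]] shoulder 105 [[ 580.7 -336.5  105. ]
 [ 614.7 -335.4  105. ]
 [ 582.7 -369.3  105. ]
 [ 617.8 -368.2  105. ]] nozzle [[ 588.1 -228.5  178. ]]
```

Emit:
{"name": "send_rows", "arguments": {
  "targets": [
    {"travel": [-3.2, 0.15, 0], "rot": [0, 0, 0], "grip": 75},
    {"travel": [-3.25, 0.15, 0], "rot": [0, 0, 0], "grip": 75},
    {"travel": [-3.25, 0.15, 0], "rot": [0, 0, 0], "grip": 75},
    {"travel": [-3.25, 0.15, 0], "rot": [0, 0, 0], "grip": 75},
    {"travel": [-3.25, 0.15, 0], "rot": [0, 0, 0], "grip": 75},
    {"travel": [-3.25, 0.15, 0], "rot": [0, 0, 0], "grip": 75},
    {"travel": [-3.25, 0.15, 0], "rot": [0, 0, 0], "grip": 75},
    {"travel": [-3.25, 0.15, 0], "rot": [0, 0, 0], "grip": 75},
    {"travel": [-3.25, 0.15, 0], "rot": [0, 0, 0], "grip": 75},
    {"travel": [-3.25, 0.15, 0], "rot": [0, 0, 0], "grip": 75},
    {"travel": [-3.25, 0.15, 0], "rot": [0, 0, 0], "grip": 75},
    {"travel": [-3.25, 0.15, 0], "rot": [0, 0, 0], "grip": 75},
    {"travel": [-3.25, 0.15, 0], "rot": [0, 0, 0], "grip": 75},
    {"travel": [-3.25, 0.15, 0], "rot": [0, 0, 0], "grip": 75},
    {"travel": [-3.25, 0.15, 0], "rot": [0, 0, 0], "grip": 75},
    {"travel": [-3.25, 0.15, 0], "rot": [0, 0, 0], "grip": 75},
    {"travel": [0, 0, 0], "rot": [0, 0, 0], "grip": 75},
    {"travel": [0, 0, 0], "rot": [0, 0, 0], "grip": 75},
    {"travel": [0, 0, 0], "rot": [0, 0, 0], "grip": 75}
  ]
}}

```text
time_s: 29.02
position: [595.1, -363.4, 208.5]
eef_rot: [-0.001, 0.697, 0.717, 0.0]
contact_force: [-1.4, 0.0, -1.4]
width: 60.2
grip_force: 0.0
```

```bash
python3 go.py 599 -364 54 91.5
```

```text
t 29.02 pos [ 595.1 -363.4  208.5] w 60.2 F [-1.4  0.  -1.4]
rot [-0.  -0.1  0.2] travel [-0.07  0.39 15.45] travel(no rot) [-0.1   0.39 15.45]
```

Emit:
{"name": "send_rows", "arguments": {
  "targets": [
    {"travel": [0, 0.4, 1], "rot": [0, 0, 0], "grip": 75},
    {"travel": [0, 0, 3], "rot": [0, 0, 0], "grip": 75},
    {"travel": [0, 0, 3], "rot": [0, 0, 0], "grip": 75},
    {"travel": [0, 0, 2.5], "rot": [0, 0, 0], "grip": 75},
    {"travel": [0, 0, 2], "rot": [0, 0, 0], "grip": 75},
    {"travel": [0, 0, 0], "rot": [0, 0, 0], "grip": 75},
    {"travel": [0, 0, 0], "rot": [0, 0, 0], "grip": 75}
  ]
}}

```text
time_s: 29.6
position: [599.1, -362.2, 92.9]
eef_rot: [-0.001, 0.696, 0.718, -0.0]
contact_force: [0.6, -0.4, -0.7]
width: 60.2
grip_force: 0.0
```

```bash
python3 go.py 599 -364 54 91.5
```

```text
t 29.6 pos [ 599.1 -362.2   92.9] w 60.2 F [ 0.6 -0.4 -0.7]
rot [-0.1 -0.1  0.3] travel [-0.18 -0.01  3.89] travel(no rot) [-0.19 -0.01  3.89]
```

Emit:
{"name": "send_rows", "arguments": {
  "targets": [
    {"travel": [-0.2, 0, 1.5], "rot": [0, 0, 0], "grip": 75},
    {"travel": [0, 0, 1.2], "rot": [0, 0, 0], "grip": 75},
    {"travel": [0, 0, 0.8], "rot": [0, 0, 0], "grip": 75},
    {"travel": [0, 0, 0.3], "rot": [0, 0, 0], "grip": 75},
    {"travel": [0, 0, 0], "rot": [0, 0, 0], "grip": 75},
    {"travel": [0, 0, 0], "rot": [0, 0, 0], "grip": 180},
    {"travel": [0, 0, 0], "rot": [0, 0, 0], "grip": 180},
    {"travel": [0, 0, 0], "rot": [0, 0, 0], "grip": 180},
    {"travel": [0, 0, 0], "rot": [0, 0, 0], "grip": 180},
    {"travel": [0, 0, 0], "rot": [0, 0, 0], "grip": 180}
  ]
}}

```text
time_s: 30.43
position: [599.9, -366.6, 57.0]
eef_rot: [0.001, 0.697, 0.717, 0.0]
contact_force: [-0.8, 0.2, 2.8]
width: 34.9
grip_force: 60.5
```

Emit:
{"name": "send_rows", "arguments": {
  "targets": [
    {"travel": [0, 0, -1], "rot": [0, 0, 0], "grip": 180},
    {"travel": [0, 0, -2], "rot": [0, 0, 0], "grip": 180},
    {"travel": [0, 0, -3], "rot": [0, 0, 0], "grip": 180},
    {"travel": [0, -2, -2.5], "rot": [0, 0, 0], "grip": 180},
    {"travel": [1, -3, 0], "rot": [0, 0, 0], "grip": 180},
    {"travel": [1.5, -3, 0], "rot": [0, 0, 0], "grip": 180},
    {"travel": [1.5, -3, 0], "rot": [0, 0, 0], "grip": 180},
    {"travel": [3, -1, 0], "rot": [0, 0, 0], "grip": 180},
    {"travel": [3, 0, 0], "rot": [0, 0, 0], "grip": 180},
    {"travel": [3, 0, 0], "rot": [0, 0, 0], "grip": 180},
    {"travel": [3, 0, 0], "rot": [0, 0, 0], "grip": 180},
    {"travel": [3, 0, 0], "rot": [0, 0, 0], "grip": 180},
    {"travel": [3, 0, 0], "rot": [0, 0, 0], "grip": 180},
    {"travel": [3, 0, 0], "rot": [0, 0, 0], "grip": 180},
    {"travel": [3, 0, 0], "rot": [0, 0, 0], "grip": 180},
    {"travel": [3, 0, 0], "rot": [0, 0, 0], "grip": 180},
    {"travel": [3, 0, 0], "rot": [0, 0, 0], "grip": 180},
    {"travel": [3, 0, 0], "rot": [0, 0, 0], "grip": 180},
    {"travel": [0, 0, 0], "rot": [0, 0, 0], "grip": 180},
    {"travel": [0, 0, 0], "rot": [0, 0, 0], "grip": 180}
  ]
}}

```text
time_s: 32.1
position: [468.1, 2.3, 141.3]
eef_rot: [-0.0, 0.695, 0.719, -0.0]
contact_force: [0.1, -2.1, -2.8]
width: 34.8
grip_force: 60.5
```

```bash
python3 go.py 465.2 150.5 110 92
```

```text
t 32.1 pos [468.1   2.3 141.3] w 34.8 F [ 0.1 -2.1 -2.8]
rot [-0.   0.  -0.1] travel [14.82  0.23  3.13] travel(no rot) [14.82  0.22  3.12]
```

Emit:
{"name": "send_rows", "arguments": {
  "targets": [
    {"travel": [2.5, 0.2, 0], "rot": [0, 0, 0], "grip": 180},
    {"travel": [3, 0, 0], "rot": [0, 0, 0], "grip": 180},
    {"travel": [3, 0, 0], "rot": [0, 0, 0], "grip": 180},
    {"travel": [3, 0, 0], "rot": [0, 0, 0], "grip": 180},
    {"travel": [2.3, 0, 0], "rot": [0, 0, 0], "grip": 180},
    {"travel": [1, 0, 1], "rot": [0, 0, 0], "grip": 180},
    {"travel": [0, 0, 2], "rot": [0, 0, 0], "grip": 180},
    {"travel": [0, 0, 0], "rot": [0, 0, 0], "grip": 180},
    {"travel": [0, 0, 0], "rot": [0, 0, 0], "grip": 180}
  ]
}}

```text
time_s: 32.85
position: [465.6, 146.5, 110.2]
eef_rot: [-0.0, 0.697, 0.717, -0.002]
contact_force: [-0.4, 0.7, -1.9]
width: 34.3
grip_force: 60.6
```

```bash
python3 go.py 465.2 150.5 65 92; python3 - <<'E'
from h import *
from bench import bot
s=bot.get_image('scene');t=bot.get_image('top')
a=cv2.resize(s['color'][70:200,335:480],None,fx=2.7,fy=2.7);b=cv2.resize(t['color'][150:280,120:265],None,fx=2.7,fy=2.7)
cv2.imwrite('pics/g8.png',np.clip(np.hstack([a,b])*1.4,0,255).astype(np.uint8))
E
```

```text
t 32.85 pos [465.6 146.5 110.2] w 34.3 F [-0.4  0.7 -1.9]
rot [-0.2  0.1 -0.4] travel [ 0.4  -0.02  4.52] travel(no rot) [ 0.41 -0.01  4.52]
```

Emit:
{"name": "send_rows", "arguments": {
  "targets": [
    {"travel": [0.3, 0, 1], "rot": [0, 0, 0], "grip": 180},
    {"travel": [0, 0, 1.5], "rot": [0, 0, 0], "grip": 180},
    {"travel": [0, 0, 1], "rot": [0, 0, 0], "grip": 180},
    {"travel": [0, 0, 0.5], "rot": [0, 0, 0], "grip": 180},
    {"travel": [0, 0, 0], "rot": [0, 0, 0], "grip": 180},
    {"travel": [0, 0, 0.2], "rot": [0, 0, 0], "grip": 180},
    {"travel": [0, 0, 0], "rot": [0, 0, 0], "grip": 180}
  ]
}}

```text
time_s: 33.53
position: [466.6, 151.4, 69.2]
eef_rot: [0.0, 0.697, 0.717, 0.0]
contact_force: [-0.7, -0.2, -3.2]
width: 34.8
grip_force: 60.7
```

Emit:
{"name": "send_rows", "arguments": {
  "targets": [
    {"travel": [0, 0, 0.2], "rot": [0, 0, 0], "grip": 180},
    {"travel": [0, 0, 0.2], "rot": [0, 0, 0], "grip": 180},
    {"travel": [0, 0, 0], "rot": [0, 0, 0], "grip": 180},
    {"travel": [0, 0, 0], "rot": [0, 0, 0], "grip": 180}
  ]
}}

```text
time_s: 33.87
position: [466.3, 151.3, 65.0]
eef_rot: [0.0, 0.697, 0.717, 0.0]
contact_force: [0.4, 0.1, -3.0]
width: 34.7
grip_force: 60.7
```

Emit:
{"name": "send_rows", "arguments": {
  "targets": [
    {"travel": [0, 0, 0.15], "rot": [0, 0, 0], "grip": 180},
    {"travel": [0, 0, 0], "rot": [0, 0, 0], "grip": 180},
    {"travel": [0, 0, 0], "rot": [0, 0, 0], "grip": 180}
  ]
}}

```text
time_s: 34.12
position: [466.6, 151.4, 64.0]
eef_rot: [0.0, 0.697, 0.717, 0.0]
contact_force: [0.1, 0.6, 2.9]
width: 34.8
grip_force: 61.2
```

Floor contact. I'll open slightly, to 55 mm, because the can stands beside the hand, then rise straight up.

Emit:
{"name": "send_rows", "arguments": {
  "targets": [
    {"travel": [0, 0, 0], "rot": [0, 0, 0], "grip": 100},
    {"travel": [0, 0, 0], "rot": [0, 0, 0], "grip": 100},
    {"travel": [0, 0, 0], "rot": [0, 0, 0], "grip": 100},
    {"travel": [0, 0, 0], "rot": [0, 0, 0], "grip": 100},
    {"travel": [0, 0, -1], "rot": [0, 0, 0], "grip": 100},
    {"travel": [0, 0, -2], "rot": [0, 0, 0], "grip": 100},
    {"travel": [0, 0, -3], "rot": [0, 0, 0], "grip": 100},
    {"travel": [0, 0, -3], "rot": [0, 0, 0], "grip": 100},
    {"travel": [0, 0, -3], "rot": [0, 0, 0], "grip": 100},
    {"travel": [0, 0, -2], "rot": [0, 0, 0], "grip": 100},
    {"travel": [-3, 0, 0], "rot": [0, 0, 0], "grip": 100},
    {"travel": [-3, 0, 0], "rot": [0, 0, 0], "grip": 100},
    {"travel": [-3, 0, 0], "rot": [0, 0, 0], "grip": 100},
    {"travel": [-3, 0, 0], "rot": [0, 0, 0], "grip": 100},
    {"travel": [-3, 0, 0], "rot": [0, 0, 0], "grip": 100},
    {"travel": [-3, 0, 0], "rot": [0, 0, 0], "grip": 100},
    {"travel": [-3, 0, 0], "rot": [0, 0, 0], "grip": 100},
    {"travel": [-3, 0, 0], "rot": [0, 0, 0], "grip": 100},
    {"travel": [0, 0, 0], "rot": [0, 0, 0], "grip": 100},
    {"travel": [0, 0, 0], "rot": [0, 0, 0], "grip": 100}
  ]
}}

```text
time_s: 35.78
position: [473.1, -90.2, 204.0]
eef_rot: [0.0, 0.698, 0.716, 0.0]
contact_force: [0.3, 1.0, -0.0]
width: 52.1
grip_force: 0.0
```

```bash
python3 - <<'E'
from h import *
from bench import bot
s=bot.get_image('scene');t=bot.get_image('top')
a=cv2.resize(s['color'][90:220,225:480],None,fx=3,fy=2.2);a=cv2.resize(s['color'][80:205,335:480],None,fx=2.7,fy=2.7);b=cv2.resize(t['color'][155:280,115:260],None,fx=2.7,fy=2.7)
c=cv2.resize(t['color'][120:275,290:525],None,fx=1.6,fy=1.6);d=cv2.resize(s['color'][140:295,120:355],None,fx=1.6,fy=1.6)
u=np.hstack([a,b]);v=np.hstack([c,d]);v=np.pad(v,((0,0),(0,u.shape[1]-v.shape[1]),(0,0))) if v.shape[1]<u.shape[1] else v[:,:u.shape[1]]
im=np.vstack([u,v]);print(im.shape);cv2.imwrite('pics/fin.png',np.clip(im*1.3,0,255).astype(np.uint8))
print(bot.observe()['time_s'],bot.observe()['position'])
E
```

```text
(586, 784, 3)
35.8833 [473.26077061 -87.48166995 203.98346292]
```

View pics/fin.png

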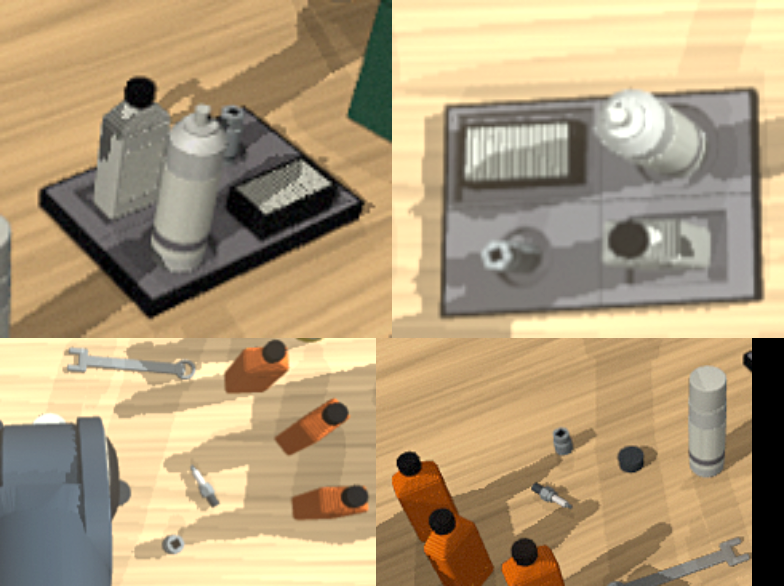

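All four items are in their pockets, and the look-alikes are untouched. One numeric check that the can and bottle stand upright:

```bash
python3 - <<'E'
from h import *
d=pickle.load(open('d0.pkl','rb'));s,t=d['scene'],d['top']
for n,p in(('can',(556,154.5,187)),('canb',(556,154.5,7)),('cap',(466,151,155)),('botb',(466,151,7)),('sock',(461,287,73))):
    print(n,(proj(s,[p])-[335,80])*2.7,(proj(t,[p])-[115,155])*2.7+[392,0])
E
```

```text
can [[203.81802235 105.28718973]] [[614.71149874 112.43178709]]
canb [[176.30588933 253.4602583 ]] [[677.83926479 147.45858083]]
cap [[137.23449749  83.32490936]] [[629.03675357 237.05426221]]
botb [[121.67635855 201.70615665]] [[679.53979929 247.27334884]]
sock [[232.63624348 109.51936502]] [[495.35336634 252.63944024]]
```

The observed nozzle (204,110), bottle cap (140,90) and socket top (232,112) match upright poses. Handing in.

```bash
python3 -c "
from bench import bot
print(bot.hand_in())"
```

```text
the job is handed in; nothing more can be done
None
```

I packed the tray in the order asked (filter, long socket, can, bottle) and handed it in after about 36 s; all four sit in their own pockets, the filter flat and the others upright, and I left the look-alikes alone.

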